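# Stage the tube blocks and hold the heater lid half open

## Task

Get the dry-block heater ready to be loaded: slide the three tube blocks along the tray, without lifting or tipping them, into one tight straight row side by side, flush against the long back rail and pushed up into the corner against the end rail. Then, with the row done, raise the heater's spring-shut lid (it has a tab at the front) to 45 degrees and finish while still holding it there, since a colleague will load the heater while you hold. Leave the jar, the tomato and the potted basil where they are.

Things in the scene. Friction and masses are not known exactly. Their poses are not given: they have to be found in the camera images.
- block1_center (a point): Aluminium block with six red-capped sample tubes in its top: 60 mm along its x, 36 mm along its y, 30 mm high, plus caps standing 11.5 mm above that; about 0.2 kg, loose on the tray. The three blocks are alike, any may take any place. Site at the block's centre, 15 mm above its underside, z up.
- block2_center (a point): As block1_center, the second block. At the start the blocks stand clear of the back rail, about 95 mm apart along the tray's y, each turned by up to 0.3 rad from the tray's axes.
- block3_center (a point): As block1_center, the third block.
- tray: Fixed steel plate 180 mm along its x, 290 mm along its y, 4 mm thick. Two rails 6 mm thick rise 14 mm above the plate: the long back rail along the whole far (+x) side, the short end rail along the +y end; the other two sides are open. Origin under its centre. It stands left or right of the heater.
- tray_corner (a point): Inner corner of the tray's two rails, on the plate's upper face (4 mm above the bench). x points at the back rail, y at the end rail, z up; the rails' inner faces are at x = 0 and y = 0. In the finished row the blocks' 60 mm length is square to the back rail, their 36 mm sides touch: centres at x = -30 mm, y = -18, -54, -90 mm.
- heater: Fixed white box 180 x 180 mm, 85 mm high, a small dark display on its front (-x, robot side) face. Origin under its centre, x front to back, z up. Its lid is a grey plate 180 x 180 x 10 mm on top, hinged along the back edge.
- heater_hinge (a point): Middle of the lid's hinge axis at the back top edge of the heater, 91 mm above the bench. x points from front to back, y along the axis (to the left), z up. Does not move with the lid.
- lid_tab (a point): Where to hold the lid: middle of the free part of its black front tab, a stub in the lid's plane that sticks out 54 mm beyond the front edge, 20 mm wide (y), 16 mm thick (z), free at both sides and below; 215 mm from the hinge axis. Moves with the lid: x points to the hinge, z square to the lid (up when shut).
- lid (a joint): Opening angle of the lid in rad: 0 shut and level (the start), growing as the tab rises in an arc up and back about the hinge; 45 degrees = 0.785; stop at 1.45. Spring and weight pull it shut from any angle: about 2 to 3 N at the tab, square to the lid, holds it.
- jar: Small amber glass jar, 48 mm across, 60 mm high, standing loose between the robot and the work: leave alone. Origin at the centre of its underside.
- tomato: Tomato, 68 mm across, 50 mm high, loose beyond the work: leave alone. Origin at the centre of its underside.
- basil: Terracotta pot 92 mm across and 90 mm high with a basil plant to 170 mm, loose beyond the work: leave alone. Origin at the centre of its underside.
Not all that is in view belongs to the job. What is shaped like the part that bears block2_center but blue is not meant.

How it is judged:
By the outcome, as a careful person would: the job done as asked, in the order asked, and still so for the second after the job is handed in, while the arm keeps its last pose, push and grip.
It also fails if it takes over 72 s, if anything falls off the work surface, if the arm or the gripper's body presses on something with over 40 N, if the wrist force passes 120 N, or if a joint passes its speed limit or range.

## Robot

A 6-joint arm with a two-finger parallel gripper is mounted at the origin on the work surface. World frame = base frame: x ahead of the robot, y to its left, z up, the work surface at z = 0. Lengths are in mm, angles in rad, forces in N, time in s.
With the tool pointing down it reaches from about 350 to 975 mm from the base axis. Payload 7.1 kg.
Tool frame: the origin (TCP) lies at the very end of the fingers, on their centre line; the grasp point (between the pads) lies 19 mm behind it (ctrl.grip_point_offset is the distance from the TCP to the grasp point, in mm); x points along the fingers, y is the direction in which the jaws open and shut, and the axes are right-handed (so a half turn about x gives the same grasp; the last joint's range is limited). The gripper opens to 88 mm and grips with 3 to 60 N. Pads are 20 mm wide; open, the fingers measure 115 mm over their backs; the gripper's body (75 mm by 178 mm) begins 61 mm behind the grasp point.
Start: joints at [1.216, 0.423, 1.63, -0, 1.089, -0.019], TCP at [205.921, 590.086, 222.675] pointing down, gripper open.
Joint ranges: [-3, 3], [-0.9, 2.11], [0.09, 2.58], [-1.31, 4.45], [0.11, 2.69], [-2.54, 2.54]. Speed limits (rad/s): [2.39, 2.39, 3.01, 3.14, 3.14, 3.14].

## Interface

Orientations are given as a rotation vector (axis times angle).
In Python, from workcell import ctrl, vision, workorder gives the robot as it stands.
- The arm moves only by the shell command python3 -m crank 'ROWS'. ROWS is JSON, a list of rows, each a list of 3 entries, a list of its own where there are three numbers: the shift along the tool's x, y, z in m, then the turn, a rotation vector about the tool's x, y, z in rad, then the finger opening in m, from 0 to 0.0878. In form: [[[dx, dy, dz], [wx, wy, wz], jaw], ...]. A call has exactly 8 rows; each row shifts and turns the commanded pose from where the row before left it, along the tool's axes as they then stand; what a row does not reach is not made up. A row lasts 1/12 s, in which the tool goes at most 41.7 mm and 7.16 degrees, less where a joint would pass 70% of its speed; a pose out of reach is approached as far as the arm can. A call with a gripper value outside its range is refused whole. The fingers move at their own pace and stop on an object; the grip force is fixed at half the most. Time passes only in rows, so rows that do not move let the fingers close, or fill a call up. It gives the time, the measured TCP pose, the force and the opening at its end, in the units of the state.
- ctrl.get_obs(): the state, without advancing time (a new reading comes with each control period).
- vision.get_image(name): name is "scene" or "top" or "wrist"; returns a dict with "img" (384x512x3 uint8, blue, green, red), "mtx" (3x3 intrinsics, pixels), "rvec" (rotation vector, rad) and "tvec" (3), from world to camera coordinates, as OpenCV has them; the wrist camera has in their place "hand_eye" (4x4, takes a point from camera to tool coordinates, whose origin is the TCP and whose axes are the tool frame's). Camera axes: x right, y down, z forward; pixel columns grow to the right and rows downward; lengths in mm; the calibration is good to about 2 mm. The wrist camera is an equidistant fisheye: a pixel r from the principal point sees the ray r / f radians off the axis. A picture is of the moment at which its call begins: read the wrist's pose just before it. There is no depth.
- workorder.close_job(): hands the job in, once; it reports no verdict.
The state is a dict: "t": time; "qpos": joint angles; "qvel": joint speeds; "joint_torque": joint torques, N m; "ee_pos": TCP position; "orientation": TCP orientation; "ft_force": force on the tool from outside, world axes, zero at the start; "moment": the same for the moment, N m; "width": finger opening in mm.
Only numpy, scipy, OpenCV 4.12 (cv2) and the standard library are available. Lean on these libraries where they do the work, as an engineer would, in place of code of your own. Each camera call takes 0.05 s, during which the arm holds its last target.

## Working session

There is one attempt and no reset: what is moved stays moved. The work goes in short steps, Python scripts to look and compute and a shell command to move; the robot and the scene stay as the last step left them, time stands still between calls to the robot, and variables do not carry over. Pictures are saved under pics/ and viewed, and the job is handed in when it is done.

```bash
ls; mkdir -p pics; python3 - <<'E'
from workcell import ctrl, vision
import cv2
o=ctrl.get_obs(); print(o, ctrl.grip_point_offset)
for n in ["scene","top","wrist"]:
    d=vision.get_image(n); cv2.imwrite(f"pics/{n}0.png",d["img"])
    print(n,{k:v for k,v in d.items() if k!="img"})
E
```

```text
pics
{'t': 0.0, 'qpos': array([ 1.21596672e+00,  4.23866367e-01,  1.63067378e+00,  1.58766881e-05,
        1.08859658e+00, -1.90250852e-02]), 'qvel': array([-0.00103563, -0.001292  ,  0.00108384, -0.00012568, -0.00071649,
        0.00064198]), 'joint_torque': array([ 1.23993133e-03, -5.44632661e+01, -2.73662657e+01,  6.45179185e-02,
        2.28802644e-02, -1.31044276e-04]), 'ee_pos': array([205.7504841 , 589.57893292, 221.89213224]), 'orientation': array([ 0.26233859,  1.55498588, -0.26472694]), 'ft_force': array([ 0.26345855, -0.40458727, -0.40566885]), 'moment': array([0.00865493, 0.04890971, 0.04997541]), 'width': 87.92716520196414} 18.700000000000003
scene {'mtx': array([[390.56760244,   0.        , 254.87684019],
       [  0.        , 390.56760244, 188.39706089],
       [  0.        ,   0.        ,   1.        ]]), 'rvec': array([ 2.38357004,  0.91003992, -0.2921984 ]), 'tvec': array([-475.14652481, -260.49885056, 1318.91632908])}
top {'mtx': array([[372.53011128,   0.        , 255.95772085],
       [  0.        , 372.53011128, 188.63872472],
       [  0.        ,   0.        ,   1.        ]]), 'rvec': array([ 2.19393403, -2.13696748,  0.09436917]), 'tvec': array([ 13.85914058, 594.57276125, 909.58112005])}
wrist {'mtx': array([[297.31863964,   0.        , 260.14354513],
       [  0.        , 297.31863964, 185.7674494 ],
       [  0.        ,   0.        ,   1.        ]]), 'hand_eye': array([[-9.83977338e-04, -2.72843725e-01,  9.62057864e-01,
        -1.62913438e+02],
       [ 9.99999362e-01, -8.01355731e-04,  7.95515381e-04,
        -1.08838407e+00],
       [ 5.53899203e-04,  9.62058033e-01,  2.72844339e-01,
        -7.47466155e+01],
       [ 0.00000000e+00,  0.00000000e+00,  0.00000000e+00,
         1.00000000e+00]])}
```

View pics/scene0.png

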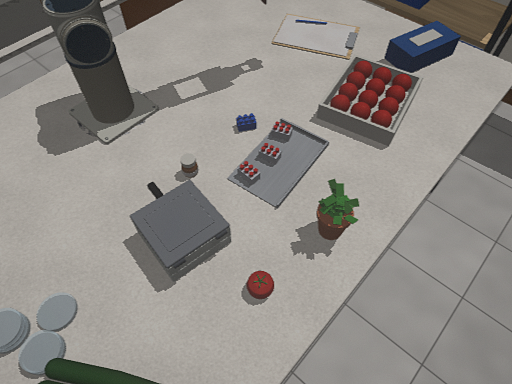

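View pics/top0.png

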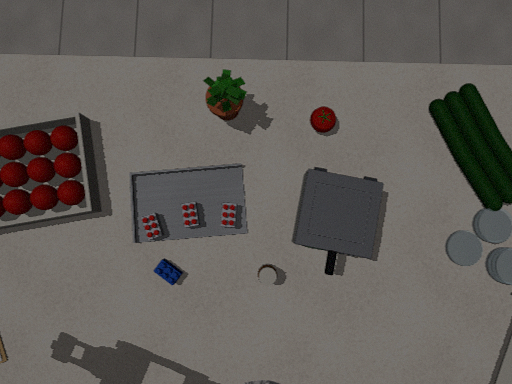

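View pics/wrist0.png

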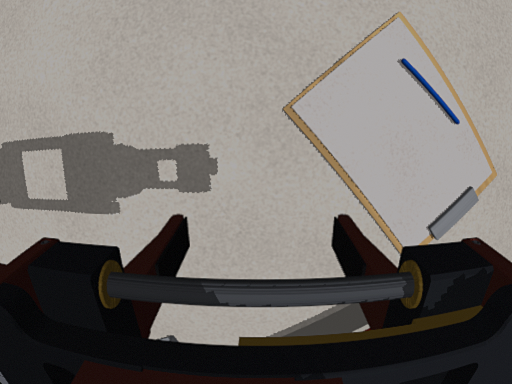

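The blocks with red caps are at top-view px (151,226), (190,215) and (229,215). The look-alike is the blue block at (168,271). The red apples in the crate and the shadow aren't candidates. I'll check this in a close crop.

```bash
cat > h.py <<'E'
import numpy as np, cv2
from scipy.spatial.transform import Rotation as R
from workcell import ctrl, vision
def ray_plane(d,uv,z,pose=None):
    uv=np.atleast_2d(np.float64(uv)); K=d["mtx"]
    if "rvec" in d:
        Rm=cv2.Rodrigues(d["rvec"])[0]; C=-Rm.T@d["tvec"]
        r=np.c_[(uv-K[:2,2])/[K[0,0],K[1,1]],np.ones(len(uv))]@Rm
    else:
        a=(uv-K[:2,2])/[K[0,0],K[1,1]]; th=np.linalg.norm(a,axis=1)
        rc=np.c_[a*(np.sin(th)/np.maximum(th,1e-9))[:,None],np.cos(th)]
        p,o=pose; T=np.eye(4); T[:3,:3]=R.from_rotvec(o).as_matrix(); T[:3,3]=p
        M=T@d["hand_eye"]; C=M[:3,3]; r=rc@M[:3,:3].T
    return C+r*((z-C[2])/r[:,2])[:,None]
def proj(d,P):
    P=np.atleast_2d(np.float64(P))
    return cv2.projectPoints(P,d["rvec"],d["tvec"],d["mtx"],None)[0][:,0]
def projw(d,P,pose):
    p,o=pose; T=np.eye(4); T[:3,:3]=R.from_rotvec(o).as_matrix(); T[:3,3]=p
    M=T@d["hand_eye"]; c=(np.atleast_2d(P)-M[:3,3])@M[:3,:3]
    th=np.arctan2(np.linalg.norm(c[:,:2],axis=1),c[:,2])
    return d["mtx"][:2,2]+d["mtx"][0,0]*th[:,None]*c[:,:2]/np.linalg.norm(c[:,:2],axis=1)[:,None]
def obs():
    o=ctrl.get_obs(); Rm=R.from_rotvec(o["orientation"]).as_matrix()
    print("t",o["t"].__round__(2),"pos",o["ee_pos"].round(1),"F",o["ft_force"].round(1),"w",round(o["width"],1)); print(Rm.round(3)); print("q",o["qpos"].round(3))
    return o
E
python3 - <<'E'
import cv2
a=cv2.imread("pics/top0.png")[155:300,120:260]; cv2.imwrite("pics/c1.png",cv2.resize(a,None,fx=5,fy=4.1*5/4.1*0.8,interpolation=3) if 0 else cv2.resize(a,(560,580),interpolation=3))
a=cv2.imread("pics/top0.png")[155:285,240:390]; cv2.imwrite("pics/c2.png",cv2.resize(a,None,fx=4,fy=4,interpolation=3))
from h import *
obs()
E
```

```text
t 0.15 pos [205.8 589.7 222.1] F [ 0.2  0.1 -0.4] w 87.8
[[-0.     0.329  0.944]
 [-0.001  0.944 -0.329]
 [-1.    -0.001 -0.   ]]
q [ 1.216  0.424  1.63  -0.     1.089 -0.019]
```

View pics/c1.png

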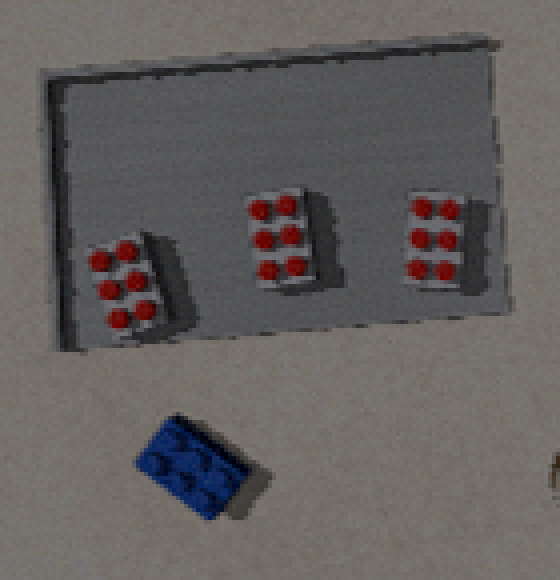

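View pics/c2.png

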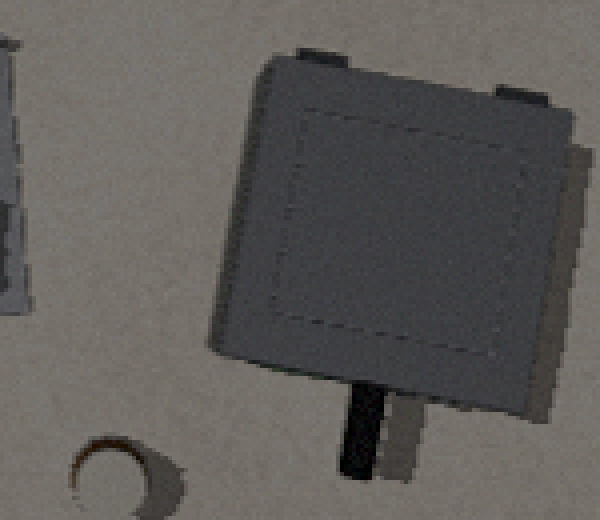

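The crop confirms it: the three red-capped blocks sit on the tray, and the blue one is off it, so it is the decoy. Next I'll compute positions.

```bash
cat > meas.py <<'E'
from h import *
d=vision.get_image("top"); img=d["img"]
U=lambda c,off:(np.float64(c)+.5)/4-.5+off
c1=[120,155]; c2=[240,155]
def w(c,off,z): return ray_plane(d,U(c,off),z)[0]
A=w((42,71),c1,18);B=w((498,42),c1,18);C=w((55,350),c1,18);D=w((510,311),c1,4)
print("tray TL",A.round(1),"TR",B.round(1),"BL",C.round(1),"BR",D.round(1),"len",np.linalg.norm(A-B),np.linalg.norm(A-C), np.linalg.norm(B-D))
ay=(A-B)[:2]/np.linalg.norm((A-B)[:2]); ax=np.array([ay[1],-ay[0]])
print("yaw from AB",np.arctan2(-ay[0],ay[1])," from CA",np.arctan2(*(A-C)[[1,0]]), "BD",np.arctan2(*(B-D)[[1,0]]))
hs=cv2.cvtColor(img,cv2.COLOR_BGR2HSV)
m=((hs[...,0]<8)|(hs[...,0]>172))&(hs[...,1]>150)&(hs[...,2]>60)
m=m.astype(np.uint8); sub=np.zeros_like(m); sub[175:245,135:245]=m[175:245,135:245]
n,l,s,c=cv2.connectedComponentsWithStats(sub)
P=ray_plane(d,c[1:],45.5-5); print("caps",n-1,s[1:,4])
for x0 in [(120,172),(172,210),(210,250)]:
    k=(c[1:,0]>x0[0])&(c[1:,0]<x0[1]); wt=s[1:,4][k]
    ys,xs=np.nonzero(sub[:,x0[0]:x0[1]]); Q=ray_plane(d,np.c_[xs+x0[0],ys],41)[:,:2]; q0=Q.mean(0)
    ev,V=np.linalg.eigh(np.cov((Q-q0).T)); v=V[:,1]*np.sign(V[0,1])
    print("block",q0.round(1),"ang",np.arctan2(v[1],v[0]).round(3))
# lid
lc=[w(p,c2,96) for p in [(270,57),(573,112),(528,418),(212,350)]]
for p in lc: print("lid",p.round(1))
print("tab tip",w((356,478),c2,96).round(1),"root",w((368,385),c2,96).round(1))
print("jar",ray_plane(d,[[267,274]],60).round(1))
E
python3 meas.py
```

```text
tray TL [628.8 354.2  18. ] TR [655.   61.6  18. ] BL [451.6 335.3  18. ] BR [483.5  49.4   4. ] len 293.7035381806243 178.22738527561 172.53982039313078
yaw from AB 0.089390923766979  from CA 0.10626750362414414 BD 0.07121854090078847
caps 18 [17 19 17 19 17 18 19 18 18 17 18 17 19 16 18 18 21 17]
block [492.9 288. ] ang 0.384
block [525.6 193.4] ang 0.186
block [527.1  97. ] ang -0.077
lid [637.2 -90.3  96. ]
lid [ 609.2 -267.4   96. ]
lid [ 432.1 -240.6   96. ]
lid [465.7 -59.2  96. ]
tab tip [ 395.6 -142.6   96. ] root [ 448.3 -149.    96. ]
jar [[387.3  -2.7  60. ]]
```

```bash
python3 -m crank '[[[0,-0.0187,0.0333],[0,0,0],0.02],[[0,-0.0187,0.0333],[0,0,0],0.02],[[0,-0.0187,0.0333],[0,0,0],0.02],[[0,-0.0187,0.0333],[0,0,0],0.02],[[0,-0.0187,0.0333],[0,0,0],0.02],[[0,-0.0187,0.0333],[0,0,0],0.02],[[0,-0.0187,0.0333],[0,0,0],0.02],[[0,-0.0187,0.0333],[0,0,0],0.02]]'
python3 -m crank '[[[0,-0.0187,0.0333],[0,0,0],0.02],[[0,-0.0187,0.0333],[0,0,0],0.02],[[0,-0.0187,0.0333],[0,0,0],0.02],[[0,-0.0187,0.0333],[-0.085,0,0],0.02],[[0,0,0.035],[-0.085,0,0],0.02],[[0,0,0],[-0.085,0,0],0.02],[[0,0,0],[-0.085,0,0],0.02],[[0,0,0],[-0.084,0,0],0.02]]'
python3 - <<'E'
from h import *
o=obs(); d=vision.get_image("wrist"); cv2.imwrite("pics/w1.png",d["img"])
d=vision.get_image("scene"); cv2.imwrite("pics/s1.png",d["img"])
E
```

```text
t: 0.87
ee_pos: [409.0, 359.5, 222.7]
orientation: [0.263, 1.555, -0.263]
ft_force: [-0.2, 0.6, 0.9]
width: 38.2
t: 1.53
ee_pos: [543.6, 237.1, 222.3]
orientation: [-0.071, 1.57, 0.071]
ft_force: [0.3, 0.1, 0.5]
width: 20.0
t 1.53 pos [543.6 237.1 222.3] F [0.3 0.1 0.5] w 20.0
[[-0.001 -0.091  0.996]
 [-0.     0.996  0.091]
 [-1.    -0.    -0.001]]
q [ 0.391  0.377  1.702  0.     1.062 -1.271]
```

View pics/w1.png

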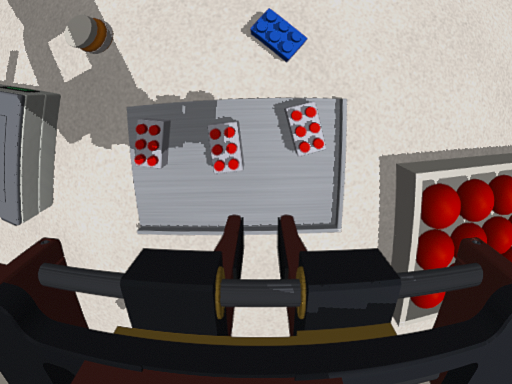

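The wrist view shows the tray spanning cols 127–347 and rows 97–232. The blocks are at (150,144), (225,147) and (306,128), the blue decoy is at (278,35), the back rail is at row ~228 and the end rail at col ~338.

```bash
python3 - <<'E'
import cv2
a=cv2.imread("pics/w1.png")
cv2.imwrite("pics/w1a.png",cv2.resize(a[90:240,250:400],(600,600),interpolation=3))
cv2.imwrite("pics/w1b.png",cv2.resize(a[90:240,115:250],(540,600),interpolation=3))
E
```

```text
(no output)
```

View pics/w1a.png

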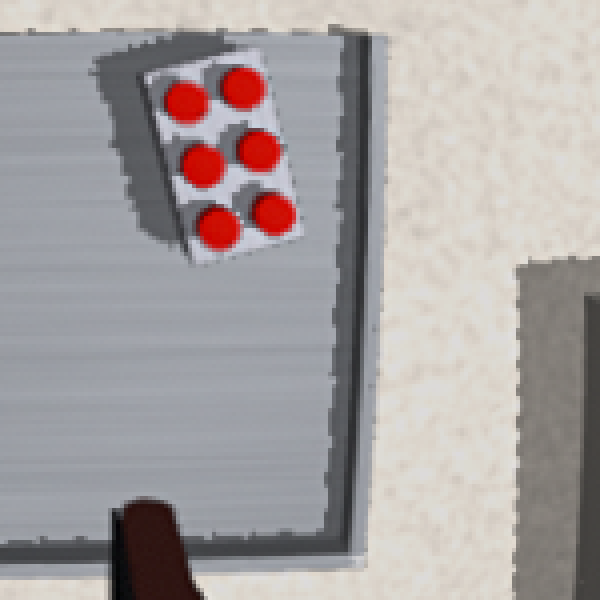

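View pics/w1b.png

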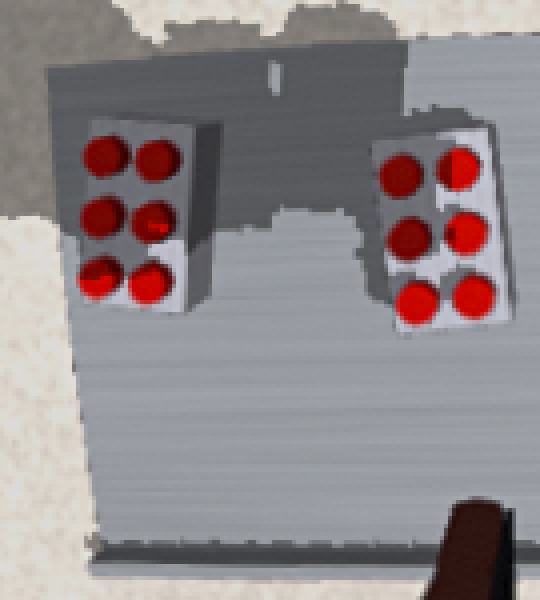

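```bash
cat > mw.py <<'E'
from h import *
def tray_meas(d,pose,A,B,C):
    A,B,C=[ray_plane(d,[p],18,pose)[0] for p in (A,B,C)]
    print("A",A.round(1),"B",B.round(1),"C",C.round(1),"AB",np.linalg.norm(A-B).round(1),"AC",np.linalg.norm(A-C).round(1))
    print("yawAB",np.arctan2(-(A-B)[0],(A-B)[1]).round(4),"yawCA",np.arctan2(*(A-C)[[1,0]]).round(4))
def blocks(d,pose,box,splits):
    hs=cv2.cvtColor(d["img"],cv2.COLOR_BGR2HSV)
    m=((hs[...,0]<8)|(hs[...,0]>172))&(hs[...,1]>150)&(hs[...,2]>60)
    x0,y0,x1,y1=box; out=[]
    m2=np.zeros(m.shape,np.uint8); m2[y0:y1,x0:x1]=m[y0:y1,x0:x1]
    n,l,s,c=cv2.connectedComponentsWithStats(m2); k=s[1:,4]>15
    P=ray_plane(d,c[1:][k],42,pose)[:,:2]; print("caps",len(P))
    return P
def fit(Q):
    q0=Q.mean(0); V=np.linalg.eigh(np.cov((Q-q0).T))[1][:,1]; V=V*np.sign(V[0]); return q0,np.arctan2(V[1],V[0])
E
python3 - <<'E'
from mw import *
o=obs(); pose=(o["ee_pos"],o["orientation"])
d=vision.get_image("wrist")
ua=lambda x,y:((x+.5)/4-.5+250,(y+.5)/4-.5+90); ub=lambda x,y:((x+.5)/4-.5+115,(y+.5)/4-.5+90)
tray_meas(d,pose,ua(366,567),ub(90,577),ua(387,35))
P=blocks(d,pose,(127,97,350,200),None)
from scipy.cluster.vq import kmeans2
cen,lab=kmeans2(P,np.array([[493,288.],[526,193],[527,97]]),minit='matrix')
for i in range(3): q,a=fit(P[lab==i]); print("block",q.round(1),a.round(3),(lab==i).sum())
hs=cv2.cvtColor(d["img"],cv2.COLOR_BGR2HSV); m=cv2.inRange(hs,(105,120,40),(130,255,255)); m[80:]=0
ys,xs=np.nonzero(m); Q=ray_plane(d,np.c_[xs,ys],25,pose); print("blue",Q.min(0),Q.max(0))
E
```

```text
t 1.63 pos [543.2 237.5 222.4] F [-0.5 -0.7 -0.7] w 19.9
[[-0.001 -0.088  0.996]
 [-0.     0.996  0.088]
 [-1.    -0.    -0.001]]
q [ 0.392  0.377  1.703 -0.     1.062 -1.267]
A [627.9 357.4  18. ] B [659.8  68.5  18. ] C [449.4 336.9  18. ] AB 290.6 AC 179.7
yawAB 0.1098 yawCA 0.1139
caps 18
block [492.8 286.7] 0.352 6
block [524.7 192. ] 0.198 6
block [526.2  95.3] -0.027 6
blue [349.13997219 209.90973485  25.        ] [413.49634475 276.7451333   25.        ]
```

```bash
python3 -m crank '[[[0,0.0162,-0.0326],[-0.018,0,0],0.012],[[0,0.0162,-0.0326],[0,0,0],0.012],[[0,0.0162,-0.0326],[0,0,0],0.012],[[0.038,0,0],[0,0,0],0.012],[[0.038,0,0],[0,0,0],0.012],[[0.038,0,0],[0,0,0],0.012],[[0.038,0,0],[0,0,0],0.012],[[0.020,0,0],[0,0,0],0.012]]'
python3 - <<'E'
from h import *
o=obs(); d=vision.get_image("scene"); cv2.imwrite("pics/s2.png",cv2.resize(d["img"][80:240,180:380],(800,640),interpolation=3)[:600])
E
```

```text
t: 2.35
ee_pos: [439.0, 275.7, 47.4]
orientation: [-0.083, 1.573, 0.08]
ft_force: [-1.0, -0.9, -0.5]
width: 12.0
t 2.35 pos [439.  275.7  47.4] F [-1.  -0.9 -0.5] w 12.0
[[-0.003 -0.104  0.995]
 [-0.002  0.995  0.104]
 [-1.    -0.002 -0.003]]
q [ 0.538  0.548  1.957 -0.     0.64  -1.137]
```

View pics/s2.png

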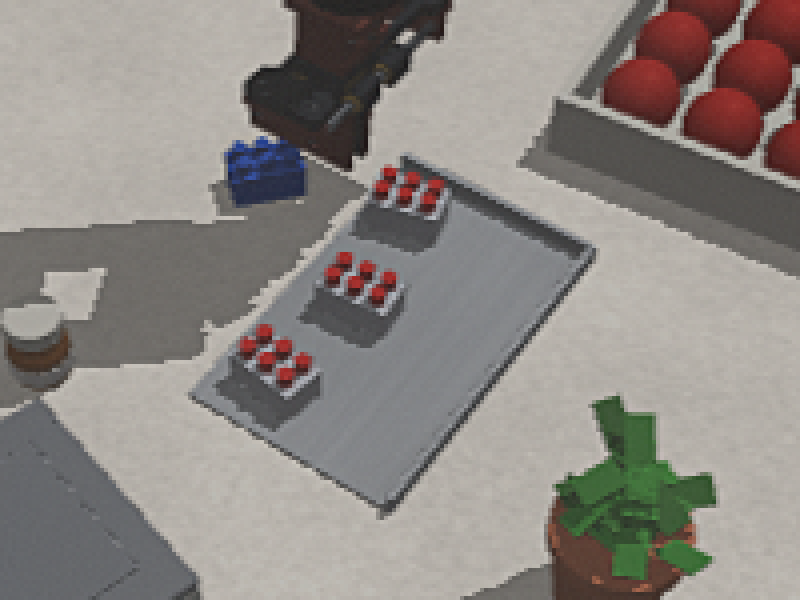

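The gripper is over the bench in front of block A and clear of the blue decoy. Next: go down and push.

```bash
python3 -m crank '[[[0.038,0,0],[0,0,0],0.012],[[0,0,0.010],[0,0,0],0.012],[[0,0,0.010],[0,0,0],0.012],[[0,0,0.010],[0,0,0],0.012],[[0,0,0.010],[0,0,0],0.012],[[0,0,0.010],[0,0,0],0.012],[[0,0,0.010],[0,0,0],0.012],[[0,0,0.010],[0,0,0],0.012]]'
python3 - <<'E'
from h import *
o=obs(); d=vision.get_image("scene"); cv2.imwrite("pics/s3.png",cv2.resize(d["img"][80:240,180:380],(800,640),interpolation=3)[:600])
E
```

```text
t: 3.07
ee_pos: [512.3, 284.1, 14.0]
orientation: [-0.082, 1.568, 0.084]
ft_force: [-1.4, -0.1, 0.8]
width: 11.9
t 3.07 pos [512.3 284.1  14. ] F [-1.4 -0.1  0.8] w 11.9
[[ 0.001 -0.106  0.994]
 [ 0.001  0.994  0.106]
 [-1.     0.001  0.002]]
q [ 0.486  0.669  1.813  0.     0.658 -1.191]
```

View pics/s3.png

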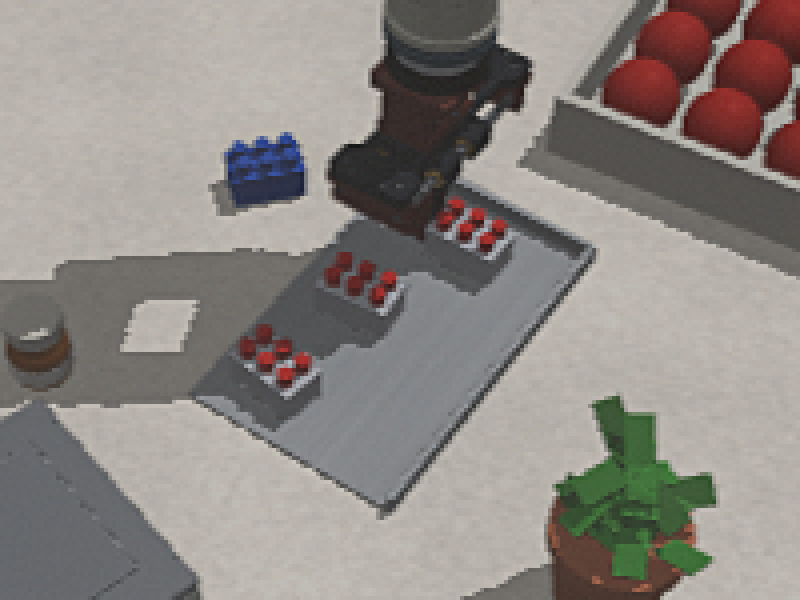

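```bash
python3 -m crank '[[[0,0,0.008],[0,0,0],0.012],[[0,0,0.008],[0,0,0],0.012],[[0,0,0.008],[0,0,0],0.012],[[0,0,0.008],[0,0,0],0.012],[[0,0,0.006],[0,0,0],0.012],[[0,0,0.003],[0,0,0],0.012],[[0,0,0.002],[0,0,0],0.012],[[0,0,0],[0,0,0],0.012]]'
python3 -m crank '[[[0,0,0.001],[0,0,0],0.012],[[0,0,0.001],[0,0,0],0.012],[[0,0,0],[0,0,0],0.012],[[0,0,0],[0,0,0],0.012],[[0,0,0],[0,0,0],0.012],[[0,0,0],[0,0,0],0.012],[[0,0,0],[0,0,0],0.012],[[0,0,0],[0,0,0],0.012]]'
python3 - <<'E'
from h import *
o=obs(); d=vision.get_image("scene"); cv2.imwrite("pics/s4.png",cv2.resize(d["img"][80:240,180:380],(800,640),interpolation=3)[:600])
E
```

```text
t: 3.78
ee_pos: [553.8, 288.5, 12.6]
orientation: [-0.083, 1.569, 0.083]
ft_force: [0.2, -0.3, 0.1]
width: 11.8
t: 4.45
ee_pos: [555.2, 288.6, 12.6]
orientation: [-0.083, 1.569, 0.083]
ft_force: [-1.6, 0.0, -1.1]
width: 12.1
t 4.45 pos [555.2 288.6  12.6] F [-1.6  0.  -1.1] w 12.1
[[-0.    -0.106  0.994]
 [-0.     0.994  0.106]
 [-1.    -0.    -0.   ]]
q [ 0.46   0.71   1.718  0.     0.714 -1.217]
```

View pics/s4.png

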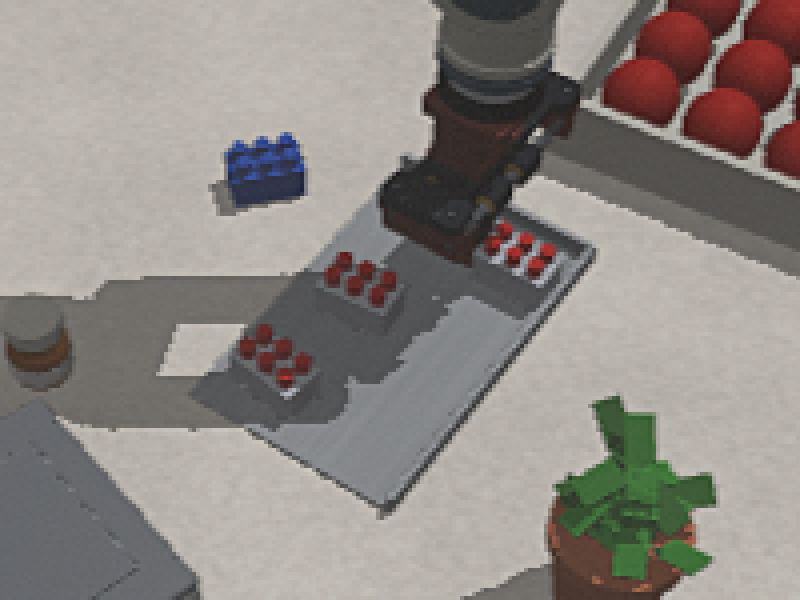

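```bash
python3 -m crank '[[[0,0,0.001],[0,0,0],0.012],[[0,0,0.001],[0,0,0],0.012],[[0,0,0.001],[0,0,0],0.012],[[0,0,0.001],[0,0,0],0.012],[[0,0,0],[0,0,0],0.012],[[0,0,0],[0,0,0],0.012],[[0,0,0],[0,0,0],0.012],[[0,0,0],[0,0,0],0.012]]'
python3 -m crank '[[[0,0,0.001],[0,0,0],0.012],[[0,0,0.001],[0,0,0],0.012],[[0,0,0.001],[0,0,0],0.012],[[0,0,0],[0,0,0],0.012],[[0,0,0],[0,0,0],0.012],[[0,0,0],[0,0,0],0.012],[[0,0,0],[0,0,0],0.012],[[0,0,0],[0,0,0],0.012]]'
```

```text
t: 5.17
ee_pos: [558.4, 288.9, 12.7]
orientation: [-0.084, 1.571, 0.083]
ft_force: [-4.9, 0.4, 2.6]
width: 12.0
t: 5.83
ee_pos: [558.4, 288.6, 12.4]
orientation: [-0.085, 1.577, 0.082]
ft_force: [-14.1, -0.2, 9.2]
width: 12.3
```

```bash
python3 -m crank '[[[0,0,-0.010],[0,0,0],0.012],[[0,0,-0.030],[0,0,0],0.012],[[0,0,-0.035],[0,0,0],0.012],[[0,0,-0.023],[0,0,0],0.012],[[0,-0.031,0],[0,0,0],0.012],[[0,-0.032,0],[0,0,0],0.012],[[0,-0.031,0],[0,0,0],0.012],[[0.004,0,0],[0,0,0],0.012]]'
python3 - <<'E'
from h import *
o=obs(); d=vision.get_image("scene"); cv2.imwrite("pics/s5.png",cv2.resize(d["img"][80:240,180:380],(800,640),interpolation=3)[:600])
E
```

```text
t: 6.5
ee_pos: [475.3, 182.1, 9.2]
orientation: [-0.082, 1.568, 0.081]
ft_force: [-0.0, -1.5, 0.8]
width: 12.1
t 6.5 pos [475.3 182.1   9.2] F [-0.  -1.5  0.8] w 12.1
[[ 0.001 -0.103  0.995]
 [-0.     0.995  0.103]
 [-1.    -0.     0.001]]
q [ 3.430e-01  6.110e-01  1.985e+00 -1.000e-03  5.450e-01 -1.331e+00]
```

View pics/s5.png

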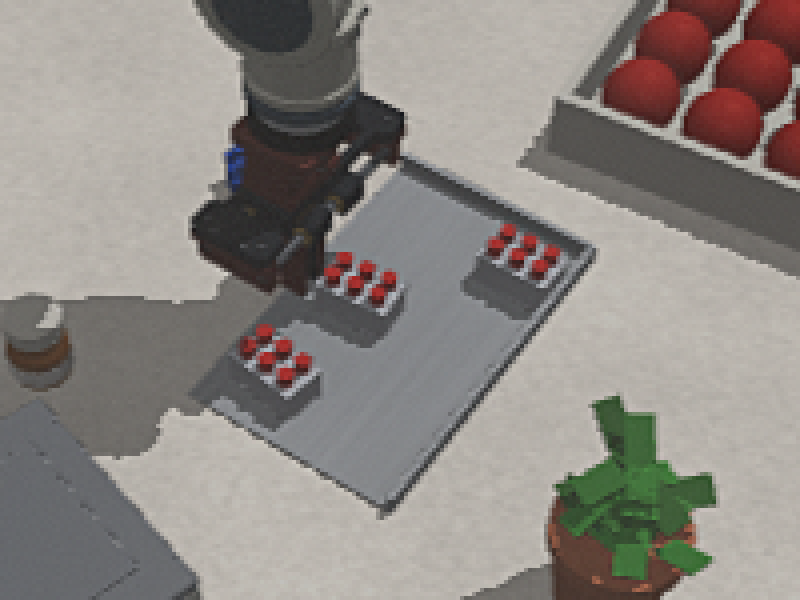

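```bash
python3 -m crank '[[[0,0.002,0.011],[0,0,0],0.012],[[0,0,0.011],[0,0,0],0.012],[[0,0,0.011],[0,0,0],0.012],[[0,0,0.011],[0,0,0],0.012],[[0,0,0.011],[0,0,0],0.012],[[0,0,0.011],[0,0,0],0.012],[[0,0,0.011],[0,0,0],0.012],[[0,0,0.011],[0,0,0],0.012]]'
python3 -m crank '[[[0,0,0.002],[0,0,0],0.012],[[0,0,0.002],[0,0,0],0.012],[[0,0,0.001],[0,0,0],0.012],[[0,0,0.001],[0,0,0],0.012],[[0,0,0.001],[0,0,0],0.012],[[0,0,0],[0,0,0],0.012],[[0,0,0],[0,0,0],0.012],[[0,0,0],[0,0,0],0.012]]'
```

```text
t: 7.22
ee_pos: [563.2, 197.1, 8.7]
orientation: [-0.084, 1.569, 0.084]
ft_force: [-1.4, -0.7, 1.7]
width: 11.6
t: 7.88
ee_pos: [568.6, 197.4, 8.5]
orientation: [-0.084, 1.57, 0.083]
ft_force: [-1.6, -0.8, -0.6]
width: 11.8
```

```bash
python3 -m crank '[[[0,0,0.001],[0,0,0],0.012],[[0,0,0.001],[0,0,0],0.012],[[0,0,0.001],[0,0,0],0.012],[[0,0,0],[0,0,0],0.012],[[0,0,0],[0,0,0],0.012],[[0,0,0],[0,0,0],0.012],[[0,0,0],[0,0,0],0.012],[[0,0,0],[0,0,0],0.012]]'
```

```text
t: 8.55
ee_pos: [568.6, 197.3, 8.4]
orientation: [-0.085, 1.576, 0.083]
ft_force: [-11.7, -1.0, 7.9]
width: 11.8
```

```bash
python3 -m crank '[[[0,0,-0.010],[0,0,0],0.012],[[0,0,-0.032],[0,0,0],0.012],[[0,0,-0.037],[0,0,0],0.012],[[0,0,-0.025],[0,0,0],0.012],[[0,-0.029,0],[0,0,0],0.012],[[0,-0.030,0],[0,0,0],0.012],[[0,-0.029,0],[0,0,0],0.012],[[0,0,0],[0,0,0],0.012]]'
python3 - <<'E'
from h import *
o=obs(); d=vision.get_image("scene"); cv2.imwrite("pics/s6.png",cv2.resize(d["img"][80:240,180:380],(800,640),interpolation=3)[:600])
E
```

```text
t: 9.22
ee_pos: [478.7, 96.3, 9.0]
orientation: [-0.082, 1.568, 0.081]
ft_force: [0.3, 0.0, 0.2]
width: 12.0
t 9.22 pos [478.7  96.3   9. ] F [0.3 0.  0.2] w 12.0
[[ 0.002 -0.103  0.995]
 [-0.     0.995  0.103]
 [-1.    -0.     0.002]]
q [ 1.740e-01  5.950e-01  2.030e+00 -1.000e-03  5.140e-01 -1.499e+00]
```

View pics/s6.png

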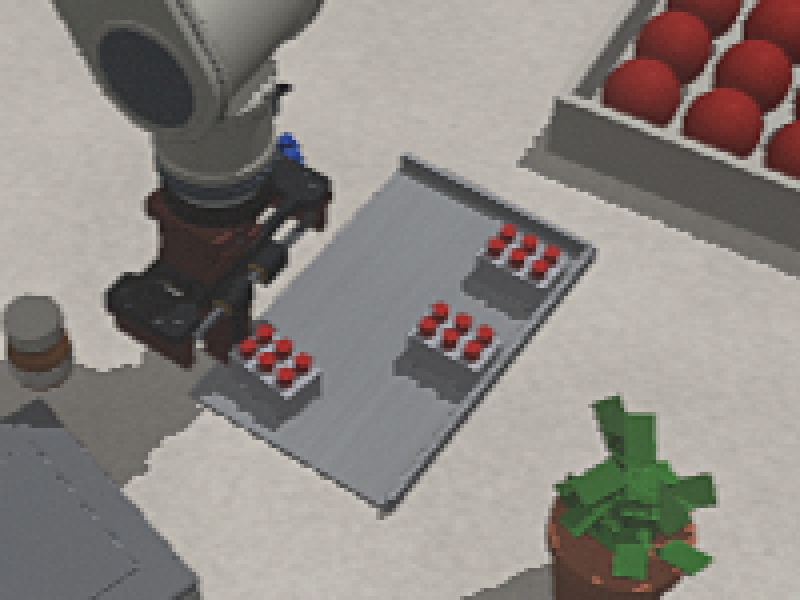

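```bash
python3 -m crank '[[[0,-0.004,0],[0,0,0],0.012],[[0,0,0.012],[0,0,0],0.012],[[0,0,0.012],[0,0,0],0.012],[[0,0,0.012],[0,0,0],0.012],[[0,0,0.012],[0,0,0],0.012],[[0,0,0.012],[0,0,0],0.012],[[0,0,0.012],[0,0,0],0.012],[[0,0,0.012],[0,0,0],0.012]]'
python3 -m crank '[[[0,0,0.007],[0,0,0],0.012],[[0,0,0.003],[0,0,0],0.012],[[0,0,0.002],[0,0,0],0.012],[[0,0,0.002],[0,0,0],0.012],[[0,0,0.001],[0,0,0],0.012],[[0,0,0.001],[0,0,0],0.012],[[0,0,0],[0,0,0],0.012],[[0,0,0],[0,0,0],0.012]]'
```

```text
t: 9.93
ee_pos: [562.3, 105.5, 8.7]
orientation: [-0.085, 1.569, 0.085]
ft_force: [-0.6, -0.1, 0.8]
width: 12.0
t: 10.6
ee_pos: [577.8, 105.9, 8.7]
orientation: [-0.083, 1.569, 0.083]
ft_force: [-0.2, -0.0, -0.2]
width: 11.9
```

```bash
python3 -m crank '[[[0,0,0.001],[0,0,0],0.012],[[0,0,0.001],[0,0,0],0.012],[[0,0,0.001],[0,0,0],0.012],[[0,0,0.001],[0,0,0],0.012],[[0,0,0],[0,0,0],0.012],[[0,0,0],[0,0,0],0.012],[[0,0,0],[0,0,0],0.012],[[0,0,0],[0,0,0],0.012]]'
```

```text
t: 11.27
ee_pos: [578.8, 105.9, 8.3]
orientation: [-0.084, 1.575, 0.083]
ft_force: [-9.5, -0.7, 5.6]
width: 12.2
```

```bash
python3 -m crank '[[[0,0,-0.012],[0,0,0],0.012],[[0,0,-0.028],[0,0,0],0.012],[[-0.040,0,0],[0,0,0],0.020],[[-0.040,0,0],[0,0,0],0.020],[[0,0,0],[0.12,0,0],0.020],[[0,0,0],[0.12,0,0],0.020],[[0,0,0],[0.12,0,0],0.020],[[0,0,0],[0.12,0,0],0.020]]'
python3 -m crank '[[[0,0,0],[0.12,0,0],0.020],[[0,0,0],[0.12,0,0],0.020],[[0,0,0],[0.12,0,0],0.020],[[0,0,0],[0.12,0,0],0.020],[[0,0,0],[0.12,0,0],0.020],[[0,0,0],[0.12,0,0],0.020],[[0,0,0],[0.12,0,0],0.020],[[0,0,0],[0.12,0,0],0.020]]'
python3 - <<'E'
from mw import *
o=obs(); pose=(o["ee_pos"],o["orientation"]); d=vision.get_image("wrist"); cv2.imwrite("pics/w2.png",d["img"])
d=vision.get_image("top"); cv2.imwrite("pics/t2.png",d["img"])
E
```

```text
t: 11.93
ee_pos: [542.7, 102.2, 89.3]
orientation: [0.298, 1.548, -0.297]
ft_force: [-0.1, 0.3, -0.1]
width: 19.8
t: 12.6
ee_pos: [542.5, 102.2, 88.9]
orientation: [1.038, 1.309, -1.037]
ft_force: [-0.5, -0.2, -0.3]
width: 20.1
t 12.6 pos [542.5 102.2  88.9] F [-0.5 -0.2 -0.3] w 20.1
[[ 0.001  0.973  0.229]
 [ 0.     0.229 -0.973]
 [-1.     0.001  0.   ]]
q [ 0.165  0.509  1.874 -0.     0.757 -0.066]
```

View pics/w2.png

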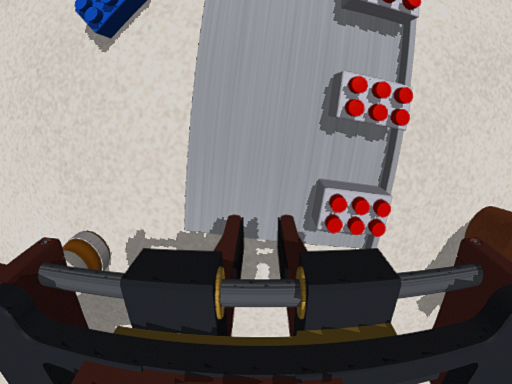

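```bash
python3 -m crank '[[[0,0,0],[0.123,0,0],0.020],[[0,0.037,0.024],[0,0,0],0.020],[[0,0.037,0.024],[0,0,0],0.020],[[0.030,0,0],[0,0,0],0.020],[[0,0,0],[0,0,0],0.020],[[0,0,0],[0,0,0],0.020],[[0,0,0],[0,0,0],0.020],[[0,0,0],[0,0,0],0.020]]'
python3 - <<'E'
from mw import *
o=obs(); pose=(o["ee_pos"],o["orientation"]); d=vision.get_image("wrist"); cv2.imwrite("pics/w3.png",d["img"])
d=vision.get_image("scene"); cv2.imwrite("pics/s7.png",cv2.resize(d["img"][80:240,180:380],(800,640),interpolation=3)[:600])
E
```

```text
t: 13.37
ee_pos: [616.6, 65.5, 59.7]
orientation: [1.124, 1.261, -1.123]
ft_force: [-0.0, -0.2, -0.4]
width: 20.0
t 13.37 pos [616.6  65.5  59.7] F [-0.  -0.2 -0.4] w 20.0
[[ 0.001  0.993  0.116]
 [ 0.     0.116 -0.993]
 [-1.     0.001 -0.   ]]
q [ 0.087  0.63   1.727  0.     0.784 -0.029]
```

View pics/w3.png

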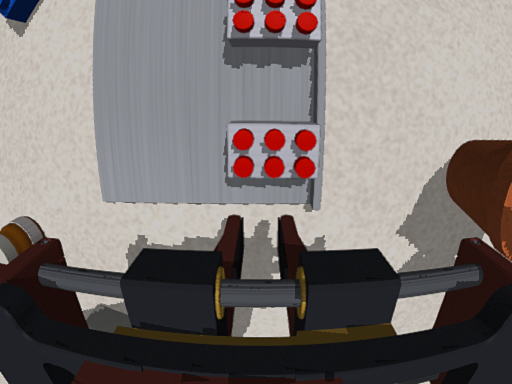

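View pics/s7.png

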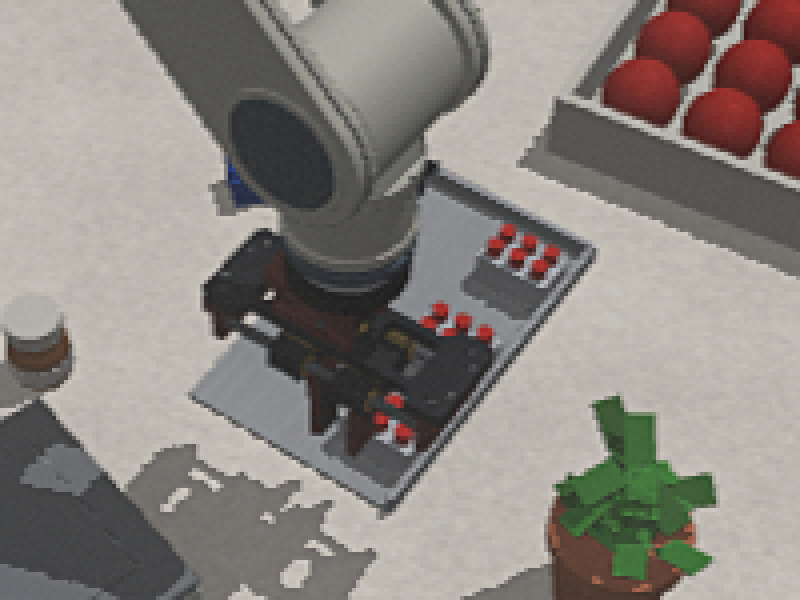

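```bash
python3 -m crank '[[[0.025,0.003,0],[0,0,0],0.020],[[0.025,0,0],[0,0,0],0.020],[[0,0,-0.008],[0,0,0],0.020],[[0,0,-0.008],[0,0,0],0.020],[[0,0,-0.008],[0,0,0],0.020],[[0,0,-0.008],[0,0,0],0.020],[[0,0,-0.008],[0,0,0],0.020],[[0,0,-0.008],[0,0,0],0.020]]'
python3 - <<'E'
from mw import *
o=obs(); pose=(o["ee_pos"],o["orientation"]); d=vision.get_image("wrist"); cv2.imwrite("pics/w4.png",d["img"])
E
```

```text
t: 14.13
ee_pos: [614.9, 114.3, 10.0]
orientation: [1.125, 1.26, -1.123]
ft_force: [-0.5, -1.3, 0.9]
width: 20.1
t 14.13 pos [614.9 114.3  10. ] F [-0.5 -1.3  0.9] w 20.1
[[ 0.002  0.993  0.114]
 [ 0.     0.114 -0.993]
 [-1.     0.002  0.   ]]
q [ 0.165  0.713  1.721 -0.     0.706  0.05 ]
```

View pics/w4.png

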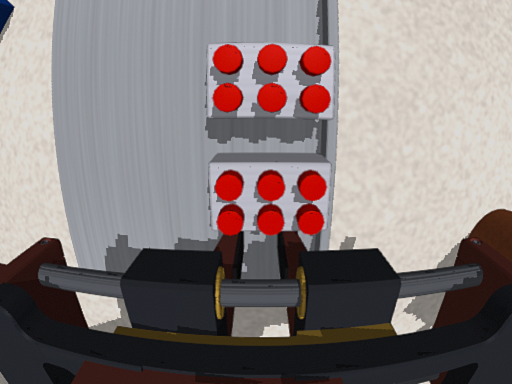

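Block C is being pushed square and flat along the rail; the other blocks are ahead of it. I'll continue.

```bash
python3 -m crank '[[[0,0,-0.010],[0,0,0],0.020],[[0,0,-0.010],[0,0,0],0.020],[[0,0,-0.010],[0,0,0],0.020],[[0,0,-0.010],[0,0,0],0.020],[[0,0,-0.010],[0,0,0],0.020],[[0,0,-0.010],[0,0,0],0.020],[[0,0,-0.010],[0,0,0],0.020],[[0,0,-0.010],[0,0,0],0.020]]'
python3 - <<'E'
from mw import *
o=obs(); pose=(o["ee_pos"],o["orientation"]); d=vision.get_image("wrist"); cv2.imwrite("pics/w5.png",d["img"])
E
```

```text
t: 14.85
ee_pos: [604.9, 193.5, 8.6]
orientation: [1.125, 1.261, -1.125]
ft_force: [0.2, -4.1, 2.0]
width: 19.9
t 14.85 pos [604.9 193.5   8.6] F [ 0.2 -4.1  2. ] w 19.9
[[-0.     0.993  0.114]
 [-0.     0.114 -0.993]
 [-1.    -0.     0.   ]]
q [ 0.291  0.725  1.696 -0.     0.72   0.177]
```

View pics/w5.png

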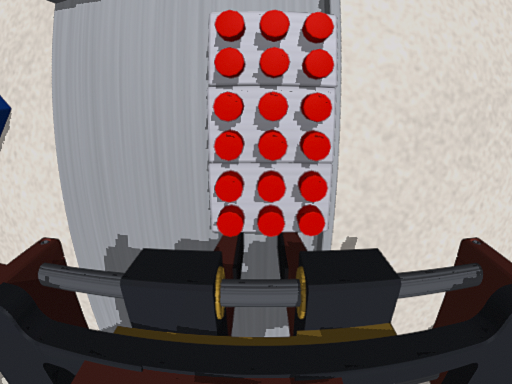

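```bash
python3 -m crank '[[[0,0,-0.008],[0,0,0],0.020],[[0,0,-0.008],[0,0,0],0.020],[[0,0,-0.006],[0,0,0],0.020],[[0,0,-0.004],[0,0,0],0.020],[[0,0,-0.003],[0,0,0],0.020],[[0,0,-0.002],[0,0,0],0.020],[[0,0,0],[0,0,0],0.020],[[0,0,0],[0,0,0],0.020]]'
python3 -m crank '[[[0,0,-0.002],[0,0,0],0.020],[[0,0,-0.002],[0,0,0],0.020],[[0,0,-0.001],[0,0,0],0.020],[[0,0,-0.001],[0,0,0],0.020],[[0,0,0],[0,0,0],0.020],[[0,0,0],[0,0,0],0.020],[[0,0,0],[0,0,0],0.020],[[0,0,0],[0,0,0],0.020]]'
```

```text
t: 15.57
ee_pos: [601.5, 223.7, 8.6]
orientation: [1.125, 1.261, -1.125]
ft_force: [-0.3, -0.1, -0.1]
width: 20.4
t: 16.23
ee_pos: [600.9, 227.9, 8.6]
orientation: [1.124, 1.26, -1.126]
ft_force: [0.8, -8.8, 1.4]
width: 19.9
```

```bash
python3 -m crank '[[[0,0,-0.001],[0,0,0],0.020],[[0,0,-0.001],[0,0,0],0.020],[[0,0,-0.001],[0,0,0],0.020],[[0,0,-0.001],[0,0,0],0.020],[[0,0,0],[0,0,0],0.020],[[0,0,0],[0,0,0],0.020],[[0,0,0],[0,0,0],0.020],[[0,0,0],[0,0,0],0.020]]'
python3 - <<'E'
from mw import *
o=obs(); pose=(o["ee_pos"],o["orientation"]); d=vision.get_image("wrist"); cv2.imwrite("pics/w6.png",d["img"])
E
```

```text
t: 16.9
ee_pos: [600.7, 228.1, 8.7]
orientation: [1.12, 1.258, -1.129]
ft_force: [3.6, -26.4, 4.6]
width: 20.2
t 16.9 pos [600.7 228.1   8.7] F [  3.6 -26.4   4.6] w 20.2
[[-0.001  0.993  0.114]
 [-0.006  0.114 -0.993]
 [-1.    -0.002  0.006]]
q [ 0.347  0.733  1.676 -0.008  0.735  0.238]
```

View pics/w6.png

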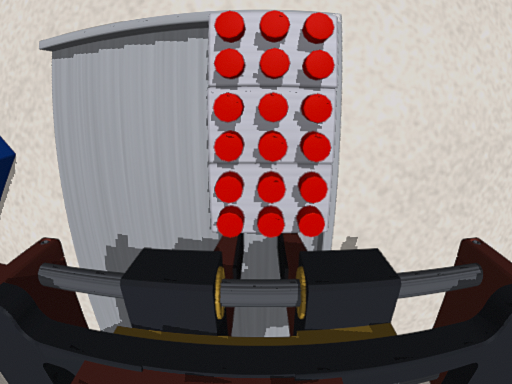

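```bash
python3 -m crank '[[[0,0,0.010],[0,0,0],0.020],[[0,0,0.015],[0,0,0],0.020],[[-0.040,0,0],[0,0,0],0.020],[[-0.040,0,0],[0,0,0],0.062],[[0,0,0],[-0.1205,0,0],0.062],[[0,0,0],[-0.1205,0,0],0.062],[[0,0,0],[-0.1205,0,0],0.062],[[0,0,0],[-0.1205,0,0],0.062]]'
python3 -m crank '[[[0,0,0],[-0.1205,0,0],0.062],[[0,0,0],[-0.1205,0,0],0.062],[[0,0,0],[-0.1205,0,0],0.062],[[0,0,0],[-0.1205,0,0],0.062],[[0,0,0],[-0.1205,0,0],0.062],[[0,0,0],[-0.1205,0,0],0.062],[[0,0,0],[-0.1205,0,0],0.062],[[0,0,0],[-0.1205,0,0],0.062]]'
python3 - <<'E'
from mw import *
o=obs(); pose=(o["ee_pos"],o["orientation"])
d=vision.get_image("scene"); cv2.imwrite("pics/s8.png",cv2.resize(d["img"][80:240,180:380],(800,640),interpolation=3)[:600])
E
```

```text
t: 17.62
ee_pos: [603.4, 208.5, 89.2]
orientation: [0.756, 1.435, -0.754]
ft_force: [-0.5, -1.0, -0.8]
width: 49.9
t: 18.28
ee_pos: [603.2, 208.5, 88.7]
orientation: [0.004, 1.571, -0.003]
ft_force: [0.1, 0.1, -0.2]
width: 61.8
t 18.28 pos [603.2 208.5  88.7] F [ 0.1  0.1 -0.2] w 61.8
[[ 0.     0.005  1.   ]
 [ 0.001  1.    -0.005]
 [-1.     0.001  0.   ]]
q [ 3.140e-01  6.090e-01  1.675e+00  1.000e-03  8.570e-01 -1.253e+00]
```

View pics/s8.png

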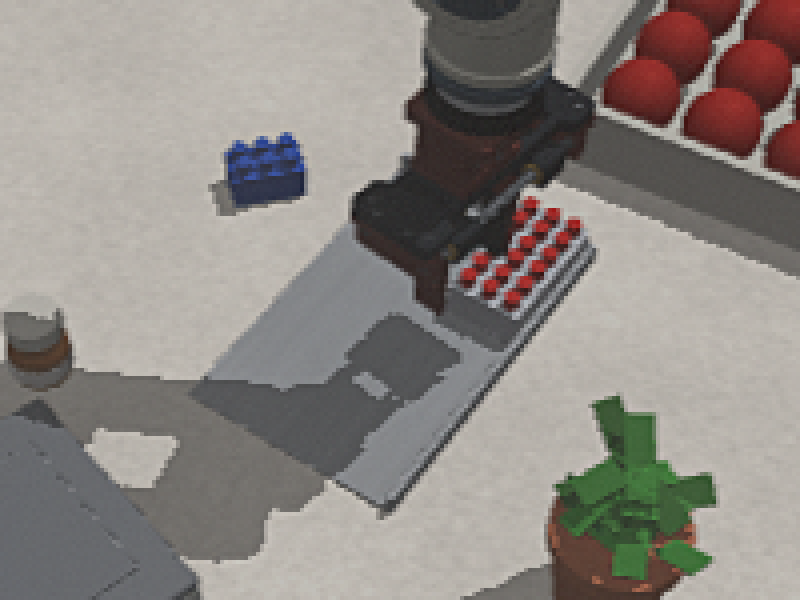

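```bash
python3 -m crank '[[[0,0,0],[-0.115,0,0],0.062],[[0,0.0281,-0.020],[0,0,0],0.062],[[0,0.0281,-0.020],[0,0,0],0.062],[[0,0.0281,-0.020],[0,0,0],0.062],[[0,0,0],[0,0,0],0.062],[[0.040,0,0],[0,0,0],0.062],[[0.038,0,0],[0,0,0],0.062],[[0,0,0],[0,0,0],0.062]]'
python3 - <<'E'
from mw import *
o=obs(); p=o["ee_pos"][:2]-[622.9,349.9]; print(p@[.994,.11],p@[-.11,.994])
d=vision.get_image("scene"); cv2.imwrite("pics/s9.png",cv2.resize(d["img"][80:240,180:380],(800,640),interpolation=3)[:600])
E
```

```text
t: 19.0
ee_pos: [533.3, 285.4, 5.8]
orientation: [-0.081, 1.573, 0.079]
ft_force: [-0.9, -0.8, 0.4]
width: 62.1
t 19.0 pos [533.3 285.4   5.8] F [-0.9 -0.8  0.4] w 62.1
[[-0.004 -0.102  0.995]
 [-0.002  0.995  0.102]
 [-1.    -0.001 -0.004]]
q [ 4.710e-01  7.020e-01  1.765e+00  1.000e-03  6.790e-01 -1.202e+00]
-96.14743324926413 -54.27536866917685
```

View pics/s9.png

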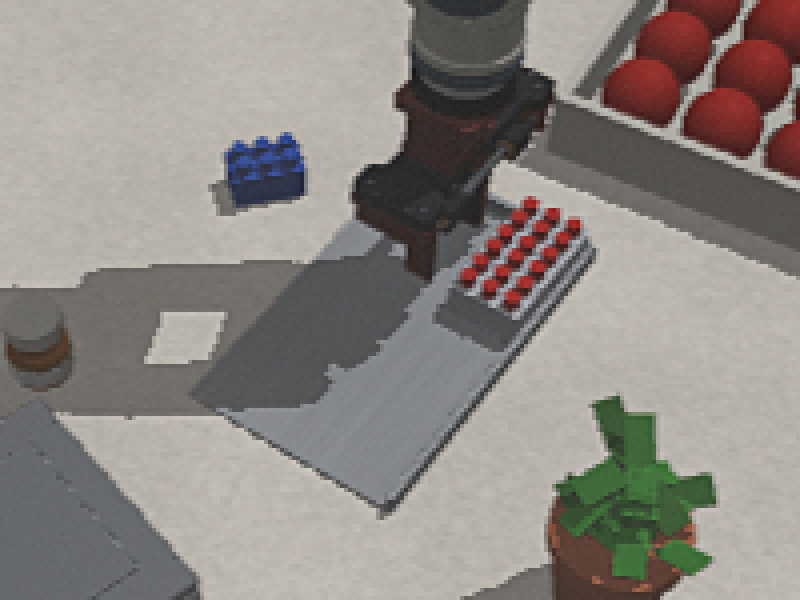

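```bash
python3 -m crank '[[[-0.003,0,0],[-0.006,0,0],0.062],[[0,0,0.010],[0,0,0],0.062],[[0,0,0.007],[0,0,0],0.062],[[0,0,0.004],[0,0,0],0.062],[[0,0,0.002],[0,0,0],0.062],[[0,0,0.002],[0,0,0],0.062],[[0,0,0.001],[0,0,0],0.062],[[0,0,0],[0,0,0],0.062]]'
python3 -m crank '[[[0,0,0.001],[0,0,0],0.062],[[0,0,0.001],[0,0,0],0.062],[[0,0,0.001],[0,0,0],0.062],[[0,0,0],[0,0,0],0.062],[[0,0,0],[0,0,0],0.062],[[0,0,0],[0,0,0],0.062],[[0,0,0],[0,0,0],0.062],[[0,0,0],[0,0,0],0.062]]'
python3 - <<'E'
from mw import *
o=obs(); p=o["ee_pos"][:2]-[622.9,349.9]; print(p@[.994,.11],p@[-.11,.994]); print(o["moment"])
E
```

```text
t: 19.72
ee_pos: [558.4, 288.3, 13.9]
orientation: [-0.088, 1.574, 0.086]
ft_force: [-8.7, -0.6, 5.3]
width: 61.9
t: 20.38
ee_pos: [558.4, 288.1, 13.5]
orientation: [-0.089, 1.579, 0.085]
ft_force: [-17.0, 0.1, 11.4]
width: 61.9
t 20.38 pos [558.4 288.1  13.5] F [-17.    0.1  11.4] w 61.9
[[-0.01  -0.11   0.994]
 [-0.003  0.994  0.11 ]
 [-1.    -0.002 -0.01 ]]
q [ 0.457  0.714  1.705  0.002  0.733 -1.226]
-70.86291516841705 -54.3056328883365
[0.26807531 2.76502934 0.28158504]
```

```bash
python3 -m crank '[[[0,0,-0.010],[0,0,0],0.062],[[0.004,0,-0.005],[0,0,0],0.010],[[0,0,0],[0,0,0],0.010],[[0,0,0],[0,0,0],0.010],[[0,0,0],[0,0,0],0.010],[[0,0,0],[0,0,0],0.010],[[0,0,0.007],[0,0,0],0.010],[[0,0,0.005],[0,0,0],0.010]]'
python3 -m crank '[[[0,0,0.001],[0,0,0],0.010],[[0,0,0.001],[0,0,0],0.010],[[0,0,0.001],[0,0,0],0.010],[[0,0,0],[0,0,0],0.010],[[0,0,0],[0,0,0],0.010],[[0,0,0],[0,0,0],0.010],[[0,0,0],[0,0,0],0.010],[[0,0,0],[0,0,0],0.010]]'
python3 - <<'E'
from mw import *
o=obs(); p=o["ee_pos"][:2]-[622.9,349.9]; print(p@[.994,.11],p@[-.11,.994])
E
```

```text
t: 21.05
ee_pos: [558.5, 288.3, 9.2]
orientation: [-0.087, 1.575, 0.085]
ft_force: [-18.7, 1.5, 6.7]
width: 18.9
t: 21.72
ee_pos: [558.2, 289.2, 8.6]
orientation: [-0.088, 1.58, 0.085]
ft_force: [-19.5, 5.6, 7.6]
width: 9.9
t 21.72 pos [558.2 289.2   8.6] F [-19.5   5.6   7.6] w 9.9
[[-0.011 -0.11   0.994]
 [-0.002  0.994  0.11 ]
 [-1.    -0.001 -0.011]]
q [ 0.458  0.722  1.704  0.004  0.727 -1.226]
-70.96825087113561 -53.183079279013356
```

```bash
python3 -m crank '[[[0,0,-0.010],[0,0,0],0.010],[[0,0,-0.015],[0,0,0],0.010],[[-0.040,0,0],[0,0,0],0.010],[[-0.040,0,0],[0,0,0],0.010],[[-0.040,0,0],[0,0,0],0.010],[[-0.040,0,0],[0,0,0],0.010],[[-0.020,0,0.035],[0,0,0],0.010],[[0,0,0],[0,0,0],0.010]]'
python3 - <<'E'
from mw import *
o=obs(); pose=(o["ee_pos"],o["orientation"]); d=vision.get_image("wrist"); 
cv2.imwrite("pics/w7.png",cv2.resize(d["img"][60:240,180:360],(600,600),interpolation=3))
cv2.imwrite("pics/w7f.png",d["img"])
P=blocks(d,pose,(150,60,345,240),None)
np.save("P.npy",P)
c=np.array([622.9,349.9]); T=np.c_[(P-c)@[.994,.11],(P-c)@[-.11,.994]]; print(T[np.lexsort((T[:,0],T[:,1].round(-1)))].round(1))
E
```

```text
t: 22.38
ee_pos: [581.6, 292.5, 197.2]
orientation: [-0.082, 1.554, 0.09]
ft_force: [0.9, -0.6, -0.3]
width: 10.0
t 22.38 pos [581.6 292.5 197.2] F [ 0.9 -0.6 -0.3] w 10.0
[[ 0.015 -0.109  0.994]
 [ 0.006  0.994  0.109]
 [-1.     0.005  0.015]]
q [ 4.480e-01  4.820e-01  1.600e+00 -1.000e-03  1.044e+00 -1.232e+00]
caps 18
[[-49.  -99.5]
 [-30.  -99.5]
 [-11.1 -99.2]
 [-49.1 -82.8]
 [-30.2 -82.5]
 [-11.3 -82.3]
 [-49.  -63.6]
 [-30.  -63.4]
 [-11.1 -63.1]
 [-49.2 -46.6]
 [-30.1 -46.4]
 [-11.2 -46.3]
 [-49.  -27.1]
 [-30.  -26.9]
 [-11.1 -26.9]
 [-48.9  -9.9]
 [-30.1 -10. ]
 [-11.   -9.7]]
```

View pics/w7.png

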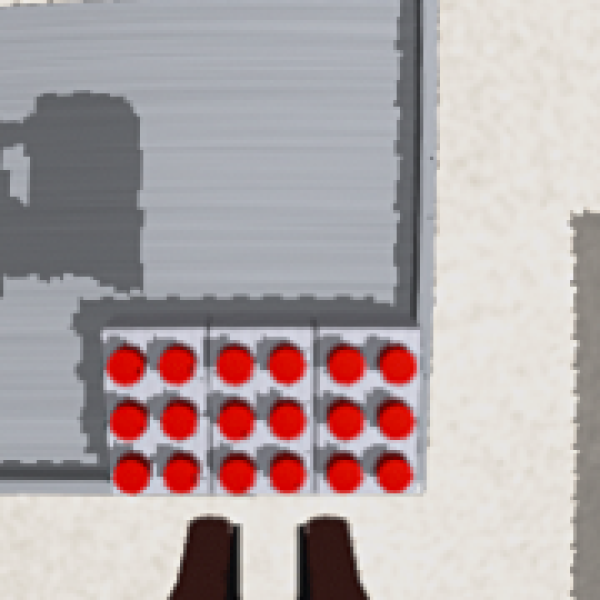

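The wrist crop shows all 18 caps in a straight 3-block row: centres at x −30, y −18.4, −54.9 and −91 mm in the tray frame, tight within about 0.5 mm. One light extra push along +y, on the way to the heater, will remove any residual gap.

```bash
python3 -m crank '[[[0,-0.027,0.006],[0,0,0],0.0],[[0,-0.027,0.006],[0,0,0],0.0],[[0,-0.028,0.005],[0,0,0],0.0],[[0.040,0,0],[0,0,0],0.0],[[0.040,0,0],[0,0,0],0.0],[[0.040,0,0],[0,0,0],0.0],[[0.020,0,0],[0,0,0],0.0],[[0,0,0],[0,0,0],0.0]]'
python3 - <<'E'
from mw import *
o=obs(); p=o["ee_pos"][:2]-[622.9,349.9]; print(p@[.994,.11],p@[-.11,.994])
d=vision.get_image("wrist"); cv2.imwrite("pics/w8.png",d["img"])
E
```

```text
t: 23.1
ee_pos: [594.8, 208.9, 43.3]
orientation: [-0.089, 1.58, 0.084]
ft_force: [-0.6, 0.2, -1.1]
width: 0.5
t 23.1 pos [594.8 208.9  43.3] F [-0.6  0.2 -1.1] w 0.5
[[-0.01  -0.11   0.994]
 [-0.003  0.994  0.11 ]
 [-1.    -0.002 -0.011]]
q [ 0.319  0.67   1.696 -0.     0.786 -1.362]
-43.41749977789119 -137.0549612435309
```

View pics/w8.png

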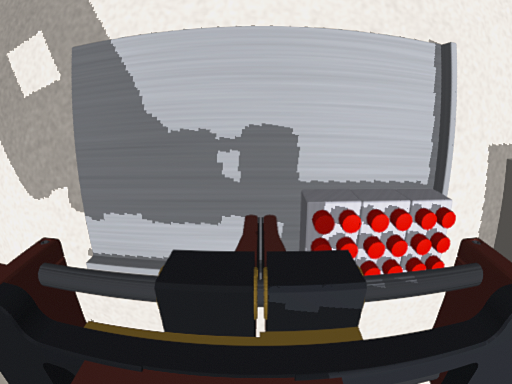

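```bash
python3 -m crank '[[[0,0,0.012],[0,0,0],0.0],[[0.020,0,0],[0,0,0],0.0],[[0.013,0,0],[0,0,0],0.0],[[0,0.005,0],[0,0,0],0.0],[[0,0.004,0],[0,0,0],0.0],[[0,0.003,0],[0,0,0],0.0],[[0,0.002,0],[0,0,0],0.0],[[0,0,0],[0,0,0],0.0]]'
python3 -m crank '[[[0,0.001,0],[0,0,0],0.0],[[0,0.001,0],[0,0,0],0.0],[[0,0.001,0],[0,0,0],0.0],[[0,0.001,0],[0,0,0],0.0],[[0,0.001,0],[0,0,0],0.0],[[0,0,0],[0,0,0],0.0],[[0,0,0],[0,0,0],0.0],[[0,0,0],[0,0,0],0.0]]'
python3 - <<'E'
from mw import *
o=obs(); p=o["ee_pos"][:2]-[622.9,349.9]; print(p@[.994,.11],p@[-.11,.994])
E
```

```text
t: 23.82
ee_pos: [610.2, 226.8, 17.7]
orientation: [-0.087, 1.568, 0.087]
ft_force: [0.1, -0.5, 0.3]
width: 0.5
t: 24.48
ee_pos: [609.3, 230.7, 16.7]
orientation: [-0.087, 1.569, 0.086]
ft_force: [-0.2, -3.0, 2.0]
width: 0.5
t 24.48 pos [609.3 230.7  16.7] F [-0.2 -3.   2. ] w 0.5
[[-0.    -0.11   0.994]
 [-0.     0.994  0.11 ]
 [-1.    -0.    -0.   ]]
q [ 0.344  0.729  1.656 -0.     0.756 -1.337]
-26.634669528647724 -116.99415286765176
```

```bash
python3 -m crank '[[[0,0.002,0],[0,0,0],0.0],[[0,0.001,0],[0,0,0],0.0],[[0,0.001,0],[0,0,0],0.0],[[0,0,0],[0,0,0],0.0],[[0,0,0],[0,0,0],0.0],[[0,0,0],[0,0,0],0.0],[[0,0,0],[0,0,0],0.0],[[0,0,0],[0,0,0],0.0]]'
python3 - <<'E'
from mw import *
o=obs(); p=o["ee_pos"][:2]-[622.9,349.9]; print(p@[.994,.11],p@[-.11,.994])
E
```

```text
t: 25.15
ee_pos: [608.8, 231.0, 16.7]
orientation: [-0.091, 1.571, 0.083]
ft_force: [0.8, -20.7, 6.4]
width: 0.7
t 25.15 pos [608.8 231.   16.7] F [  0.8 -20.7   6.4] w 0.7
[[-0.002 -0.11   0.994]
 [-0.005  0.994  0.11 ]
 [-1.    -0.005 -0.002]]
q [ 0.346  0.73   1.655 -0.006  0.76  -1.331]
-27.123949561585935 -116.6242556775003
```

```bash
python3 -m crank '[[[0,-0.008,0],[0,0,0],0.0],[[0,-0.015,0],[0,0,0],0.0],[[-0.040,0,0],[0,0,0],0.0],[[-0.040,0,0],[0,0,0],0.0],[[-0.040,0,0],[0,0,0],0.0],[[-0.040,-0.006,0],[0,0,0],0.02],[[-0.038,-0.010,0],[0,0,0],0.04],[[-0.010,-0.030,-0.018],[0,0,0],0.06]]'
python3 -m crank '[[[0,-0.033,-0.022],[0,0,0],0.06],[[0,-0.033,-0.022],[0,0,0],0.06],[[0,-0.033,-0.022],[0,0,0],0.06],[[0,-0.033,-0.022],[0,0,0],0.06],[[0,-0.033,-0.022],[0,0,0],0.06],[[0,-0.033,-0.022],[0.09,0,0],0.06],[[0,-0.033,-0.022],[0.09,0,0],0.06],[[0,-0.030,-0.022],[0.09,0,0],0.06]]'
python3 - <<'E'
from mw import *
o=obs(); d=vision.get_image("wrist"); cv2.imwrite("pics/w9.png",d["img"])
E
```

```text
t: 25.82
ee_pos: [603.8, 167.0, 231.7]
orientation: [-0.085, 1.556, 0.091]
ft_force: [0.6, -1.1, 0.4]
width: 17.0
t: 26.48
ee_pos: [443.0, -110.8, 224.8]
orientation: [0.129, 1.566, -0.129]
ft_force: [-0.3, -0.8, 0.0]
width: 60.0
t 26.48 pos [ 443.  -110.8  224.8] F [-0.3 -0.8  0. ] w 60.0
[[ 0.001  0.164  0.986]
 [-0.     0.986 -0.164]
 [-1.     0.     0.001]]
q [-0.271  0.17   1.988  0.     0.983 -1.678]
```

View pics/w9.png

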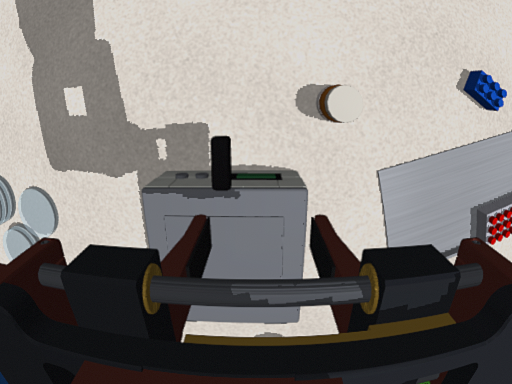

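```bash
python3 - <<'E'
from mw import *
o=obs(); pose=(o["ee_pos"],o["orientation"]); d=vision.get_image("wrist"); g=d["img"]
cv2.imwrite("pics/w9z.png",cv2.resize(g[120:210,130:330],(800,360),interpolation=3))
m=(g[115:210,195:245].max(2)<30).astype(np.uint8)
n,l,s,c=cv2.connectedComponentsWithStats(m); k=1+s[1:,4].argmax(); print(s[k],c[k])
ys,xs=np.nonzero(l==k); ys+=115; xs+=195
for r in range(ys.min(),ys.max()+1,6): print(r,xs[ys==r].min(),xs[ys==r].max())
for u in [(221,137),(221.5,186),(143,186.5),(307,188)]: print(u,ray_plane(d,[u],98 if u[0] in(221,221.5) else 96,pose).round(1))
E
```

```text
t 26.53 pos [ 438.5 -113.4  224.2] F [-2.8 -0.5  0.1] w 59.9
[[-0.003  0.171  0.985]
 [-0.001  0.985 -0.171]
 [-1.    -0.002 -0.003]]
q [-0.278  0.167  1.993 -0.002  0.984 -1.676]
[  20   26   30   54 1022] [29.58414873 53.39236791]
141 219 229
147 215 232
153 215 232
159 215 232
165 215 233
171 215 233
177 215 234
183 216 244
189 216 234
(221, 137) [[ 389.5 -144.9   98. ]]
(221.5, 186) [[ 438.5 -154.4   98. ]]
(143, 186.5) [[ 424.8 -239.9   96. ]]
(307, 188) [[456.1 -68.6  96. ]]
```

View pics/w9z.png

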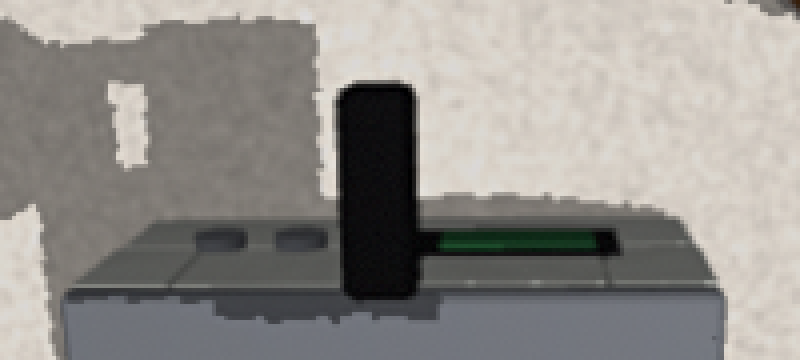

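```bash
python3 -m crank '[[[0,0,0],[0,0,0],0.05],[[0,0,0],[0,0,0],0.05],[[0,0,0],[0,0,0],0.05],[[0,0,0],[0,0,0],0.05],[[0,0,0],[0,0,0],0.05],[[0,0,0],[0,0,0],0.05],[[0,0,0],[0,0,0],0.05],[[0,0,0],[0,0,0],0.05]]'
python3 - <<'E'
from mw import *
o=obs(); pose=(o["ee_pos"],o["orientation"]); d=vision.get_image("wrist"); g=d["img"]
cv2.imwrite("pics/w10z.png",cv2.resize(g[120:210,130:330],(800,360),interpolation=3))
m=(g[115:210,195:245].max(2)<30).astype(np.uint8)
n,l,s,c=cv2.connectedComponentsWithStats(m); k=1+s[1:,4].argmax(); print(s[k],c[k])
ys,xs=np.nonzero(l==k); ys+=115; xs+=195
for r in range(ys.min(),ys.max()+1,6):
    a,b=xs[ys==r].min(),xs[ys==r].max(); print(r,a,b,ray_plane(d,[((a+b)/2,r)],98.5,pose)[0].round(1))
E
```

```text
t: 27.25
ee_pos: [443.9, -108.5, 224.6]
orientation: [0.125, 1.567, -0.125]
ft_force: [-0.8, -0.1, -0.1]
width: 50.0
t 27.25 pos [ 443.9 -108.5  224.6] F [-0.8 -0.1 -0.1] w 50.0
[[-0.     0.158  0.987]
 [ 0.     0.987 -0.158]
 [-1.     0.    -0.   ]]
q [-0.266  0.171  1.986  0.     0.984 -1.678]
[  14   21   36   54 1037] [24.04532305 48.03375121]
136 213 225 [ 394.3 -142.2   98.5]
142 209 227 [ 400.  -144.2   98.5]
148 209 227 [ 405.9 -145.3   98.5]
154 209 227 [ 411.8 -146.4   98.5]
160 209 227 [ 417.8 -147.6   98.5]
166 210 227 [ 423.9 -148.3   98.5]
172 210 228 [ 430.  -148.9   98.5]
178 210 244 [ 437.4 -142.1   98.5]
184 210 228 [ 442.3 -151.4   98.5]
```

View pics/w10z.png

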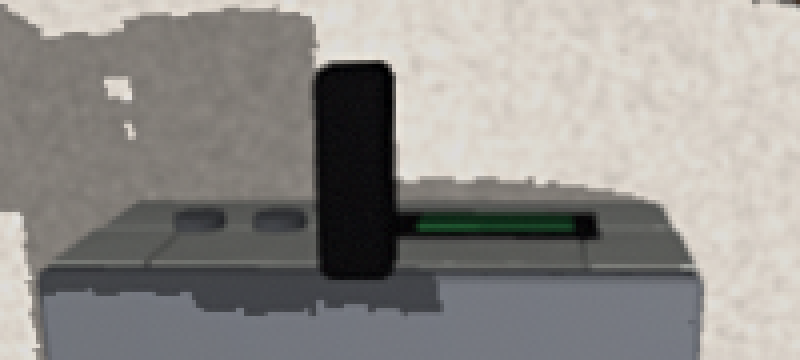

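```bash
python3 - <<'E'
from mw import *
o=ctrl.get_obs(); pose=(o["ee_pos"],o["orientation"]); d=vision.get_image("wrist")
L=ray_plane(d,[(140.4,187.4)],96,pose)[0];Rr=ray_plane(d,[(304.9,187.9)],96,pose)[0]
tip=ray_plane(d,[(218.3,135.3)],98.5,pose)[0]
print(L,Rr,np.linalg.norm(L-Rr)); v=(Rr-L)[:2]; ya=np.arctan2(-v[0],v[1]); print("yaw",ya)
ax=np.array([np.cos(ya),np.sin(ya)]); fc=(L+Rr)[:2]/2; print("front centre",fc,"tip",tip[:2],"along",(fc-tip[:2])@ax,"lat",(tip[:2]-fc)@[-ax[1],ax[0]])
print("grasp pt by tip",tip[:2]+27*ax,"by front",fc-27*ax)
t=vision.get_image("top")
for n,P in [("L",L),("R",Rr),("tip",tip)]: print(n,proj(t,P))
cv2.imwrite("pics/t3.png",cv2.resize(t["img"][155:285,240:390],None,fx=4,fy=4,interpolation=3))
E
```

```text
[ 432.61362133 -238.53587209   96.        ] [461.0125893  -65.53150683  96.        ] 175.31974155181464
yaw -0.16270073046576036
front centre [ 446.81310531 -152.03368946] tip [ 393.47526336 -142.80552167] along 54.12824504445524 lat 0.46642577448443084
grasp pt by tip [ 420.11868538 -147.17908581] by front [ 420.1696833  -147.66012532]
L [[370.72611639 258.86487499]]
R [[295.34573306 244.27088703]]
tip [[328.92740136 275.19930081]]
```

View pics/t3.png

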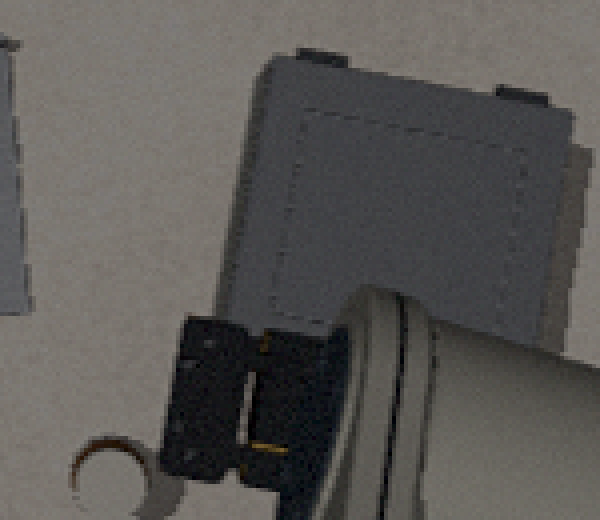

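```bash
python3 - <<'E'
import numpy as np
from scipy.optimize import least_squares, fsolve
D=np.array([[.424,1.63,624.6,222.1],[.377,1.702,593.1,222.3],[.669,1.813,585.8,14],[.71,1.718,625.7,12.6],[.611,1.985,509,9.2],[.595,2.03,488.3,9],[.509,1.874,552,88.9],[.63,1.727,620.1,59.7],[.171,1.986,456.9,224.6],[.314*0+.609,1.675,638.2,88.7],[.482,1.600,651,197.2]])
def f(x):
    a,b,d,r0,zz=x; q2,q3=D[:,0],D[:,1]
    return np.r_[r0+a*np.sin(q2)+b*np.sin(q2+q3-d)-D[:,2], zz+a*np.cos(q2)+b*np.cos(q2+q3-d)-D[:,3]]
s=least_squares(f,[500,450,0.0,0,100]); print(s.x.round(3),np.abs(s.fun).max())
a,b,d,r0,zz=s.x
for Lw in (280,330,380):
  for p in (20,30,45):
    for lid in (0,45):
        # horizontally: plane through base approx
        th=np.deg2rad(lid); gx=635-215*np.cos(th); gz=91+215*np.sin(th); gy=-182+ (635-gx)*.165
        r=np.hypot(gx-3,gy); phi=np.pi/2+np.deg2rad(p+lid)
        wr=r-np.sin(phi)*(Lw-19); wz=gz-np.cos(phi)*(Lw-19)
        # model z for tcp when down = wz-Lw
        g=lambda q:[r0+a*np.sin(q[0])+b*np.sin(q[0]+q[1]-d)-wr, zz+Lw+a*np.cos(q[0])+b*np.cos(q[0]+q[1]-d)-wz]
        for q0 in ([.2,2.0],):
            q,_,ok,_=fsolve(g,q0,full_output=True); print(Lw,p,lid,"wr,wz",wr.round(),wz.round(),"q2,q3,q5",q.round(2),(phi-q.sum()).round(2),ok==1)
E
```

```text
[ 5.65275e+02  4.92544e+02 -1.62000e-01  1.73000e-01  3.16100e+00] 3.8458514915339492
280 20 0 wr,wz 197.0 180.0 q2,q3,q5 [1.01 2.58] -1.67 True
280 20 45 wr,wz 395.0 480.0 q2,q3,q5 [0.11 2.13] 0.46 True
280 30 0 wr,wz 216.0 221.0 q2,q3,q5 [0.8  2.57] -1.28 True
280 30 45 wr,wz 437.0 495.0 q2,q3,q5 [0.15 2.03] 0.69 True
280 45 0 wr,wz 257.0 276.0 q2,q3,q5 [0.54 2.51] -0.69 True
280 45 45 wr,wz 505.0 504.0 q2,q3,q5 [0.24 1.89] 1.01 True
330 20 0 wr,wz 150.0 197.0 q2,q3,q5 [1.28 2.62] -1.98 True
330 20 45 wr,wz 374.0 525.0 q2,q3,q5 [0.09 2.17] 0.44 True
330 30 0 wr,wz 173.0 246.0 q2,q3,q5 [1.02 2.64] -1.56 True
330 30 45 wr,wz 424.0 543.0 q2,q3,q5 [0.14 2.06] 0.68 True
330 45 0 wr,wz 222.0 311.0 q2,q3,q5 [0.63 2.58] -0.85 True
330 45 45 wr,wz 505.0 554.0 q2,q3,q5 [0.24 1.89] 1.01 True
380 20 0 wr,wz 103.0 214.0 q2,q3,q5 [3.62 3.33] -5.03 True
380 20 45 wr,wz 352.0 570.0 q2,q3,q5 [0.06 2.22] 0.42 True
380 30 0 wr,wz 129.0 271.0 q2,q3,q5 [3.27 3.27] -4.45 True
380 30 45 wr,wz 412.0 592.0 q2,q3,q5 [0.12 2.09] 0.67 True
380 45 0 wr,wz 187.0 346.0 q2,q3,q5 [0.75 2.64] -1.04 True
380 45 45 wr,wz 505.0 604.0 q2,q3,q5 [0.24 1.89] 1.01 True
```

```bash
python3 -m crank '[[[0,-0.0211,-0.0087],[0.004,0,0],0.05],[[0,-0.0211,-0.0087],[0,0,0],0.05],[[0,0,0],[0,0,0],0.05],[[0.034,0,0],[0,0,0],0.05],[[0.034,0,0],[0,0,0],0.05],[[0.032,0,0],[0,0,0],0.05],[[0,0,0],[0,0,0],0.05],[[0,0,0],[0,0,0],0.05]]'
python3 - <<'E'
from mw import *
o=obs(); d=vision.get_image("wrist"); cv2.imwrite("pics/w11.png",d["img"])
d=vision.get_image("scene"); cv2.imwrite("pics/s11.png",cv2.resize(d["img"][90:290,100:300],(600,600),interpolation=3))
E
```

```text
t: 28.07
ee_pos: [418.9, -147.1, 123.9]
orientation: [0.13, 1.571, -0.128]
ft_force: [-0.0, 0.1, -0.3]
width: 49.9
t 28.07 pos [ 418.9 -147.1  123.9] F [-0.   0.1 -0.3] w 49.9
[[-0.004  0.163  0.987]
 [ 0.002  0.987 -0.163]
 [-1.     0.001 -0.004]]
q [-0.365  0.324  2.087  0.     0.735 -1.771]
```

View pics/w11.png

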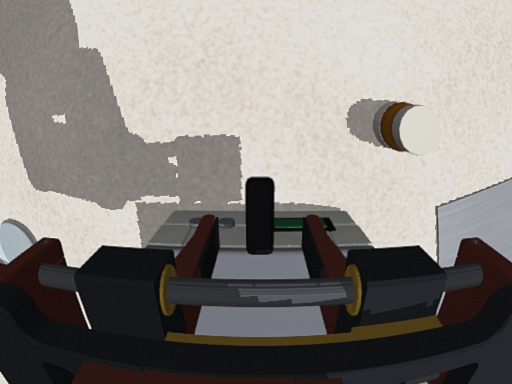

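View pics/s11.png

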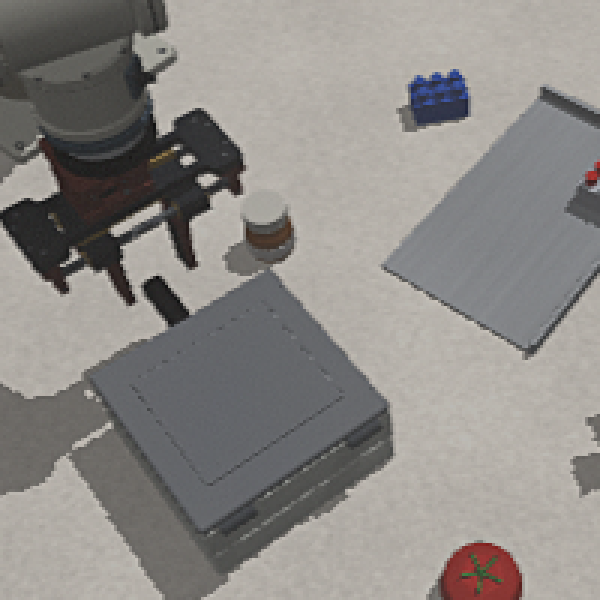

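The tab sits centred between the fingers at col 260. Next I'll descend and close on it.

```bash
python3 -m crank '[[[0.026,0,0],[0,0,0],0.05],[[0.025,0,0.001],[0,0,0],0.05],[[0,0,0],[0,0,0],0.05],[[0,0,0],[0,0,0],0.03],[[0,0,0],[0,0,0],0.012],[[0,0,0],[0,0,0],0.012],[[0,0,0],[0,0,0],0.012],[[0,0,0],[0,0,0],0.012]]'
python3 - <<'E'
from mw import *
o=obs(); d=vision.get_image("wrist"); cv2.imwrite("pics/w12.png",d["img"])
E
```

```text
t: 28.83
ee_pos: [421.5, -148.1, 74.8]
orientation: [0.128, 1.565, -0.129]
ft_force: [0.4, 0.7, 0.6]
width: 20.3
t 28.83 pos [ 421.5 -148.1   74.8] F [0.4 0.7 0.6] w 20.3
[[ 0.002  0.163  0.987]
 [-0.001  0.987 -0.163]
 [-1.    -0.     0.002]]
q [-0.364  0.423  2.107 -0.     0.61  -1.771]
```

View pics/w12.png

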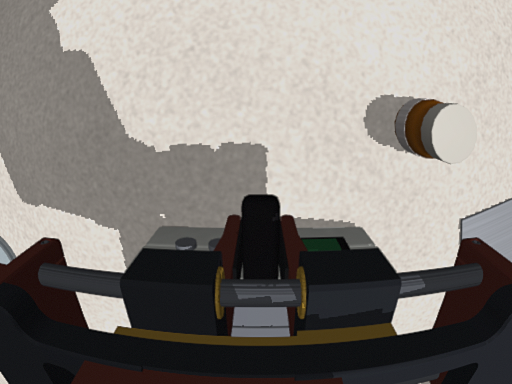

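```bash
python3 -m crank '[[[-0.0105,0,-0.0005],[0,0.0491,0],0.012],[[-0.0105,0,-0.0005],[0,0.0491,0],0.012],[[-0.0105,0,-0.0005],[0,0.0491,0],0.012],[[-0.0105,0,-0.0006],[0,0.0491,0],0.012],[[-0.0105,0,-0.0005],[0,0.0491,0],0.012],[[-0.0105,0,-0.0005],[0,0.0491,0],0.012],[[-0.0105,0,-0.0006],[0,0.0491,0],0.012],[[-0.0105,0,-0.0005],[0,0.0491,0],0.012]]'
cat > lid.py <<'E'
from mw import *
o=obs(); Rm=R.from_rotvec(o["orientation"]).as_matrix()
g=o["ee_pos"]-19*Rm[:,0]; H=np.array([632.3,-182.2,91]); ax=np.array([np.cos(-.163),np.sin(-.163),0])
v=g-H; print("grip",g.round(1),"radius",np.hypot(v@ax,v[2]).round(1),"lid angle by pos deg",np.degrees(np.arctan2(v[2],-(v@ax))).round(2),"lat",(v@[-ax[1],ax[0],0]).round(1))
print("tool tilt deg",np.degrees(np.arctan2(-Rm[:,0]@ax,-Rm[2,0])).round(2))
E
python3 lid.py
```

```text
t: 29.55
ee_pos: [431.7, -149.7, 157.2]
orientation: [0.161, 1.959, -0.108]
ft_force: [4.3, -1.1, -5.8]
width: 19.8
t 29.55 pos [ 431.7 -149.7  157.2] F [ 4.3 -1.1 -5.8] w 19.8
[[-0.378  0.163  0.911]
 [ 0.062  0.987 -0.151]
 [-0.924 -0.    -0.383]]
q [-0.319  0.467  1.805 -0.063  1.259 -1.695]
grip [ 438.8 -150.8  174.8] radius 213.1 lid angle by pos deg 23.14 lat -0.5
tool tilt deg 22.52
```

```bash
python3 -m crank '[[[-0.0105,0,-0.0005],[0,0.0491,0],0.012],[[-0.0105,0,-0.0005],[0,0.0491,0],0.012],[[-0.0105,0,-0.0005],[0,0.0491,0],0.012],[[-0.0105,0,-0.0006],[0,0.0491,0],0.012],[[-0.0105,0,-0.0005],[0,0.0491,0],0.012],[[-0.0105,0,-0.0005],[0,0.0491,0],0.012],[[-0.0105,0,-0.0006],[0,0.0491,0],0.012],[[-0.0105,0,-0.0005],[0,0.0491,0],0.012]]'
python3 -m crank '[[[0,0,0],[0,0,0],0.012],[[0,0,0],[0,0,0],0.012],[[0,0,0],[0,0,0],0.012],[[0,0,0],[0,0,0],0.012],[[0,0,0],[0,0,0],0.012],[[0,0,0],[0,0,0],0.012],[[0,0,0],[0,0,0],0.012],[[0,0,0],[0,0,0],0.012]]'
python3 lid.py; python3 - <<'E'
from h import *
for n in ("scene","top","wrist"):
    d=vision.get_image(n); cv2.imwrite(f"pics/f_{n}.png",d["img"])
E
```

```text
t: 30.22
ee_pos: [472.6, -156.5, 228.6]
orientation: [0.193, 2.349, -0.08]
ft_force: [4.3, -1.5, -10.5]
width: 19.6
t: 30.88
ee_pos: [472.0, -156.4, 228.0]
orientation: [0.192, 2.344, -0.08]
ft_force: [7.1, -2.5, -13.1]
width: 19.8
t 30.88 pos [ 472.  -156.4  228. ] F [  7.1  -2.5 -13.1] w 19.8
[[-0.694  0.163  0.701]
 [ 0.115  0.987 -0.116]
 [-0.711 -0.    -0.703]]
q [-0.289  0.641  1.469 -0.091  1.806 -1.681]
grip [ 485.2 -158.6  241.5] radius 211.7 lid angle by pos deg 45.29 lat -0.6
tool tilt deg 44.69
```

View pics/f_scene.png

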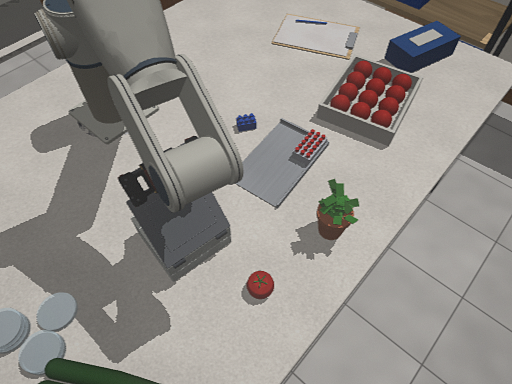

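View pics/f_wrist.png

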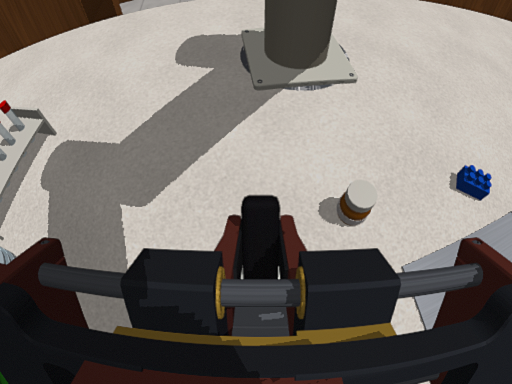

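View pics/f_top.png

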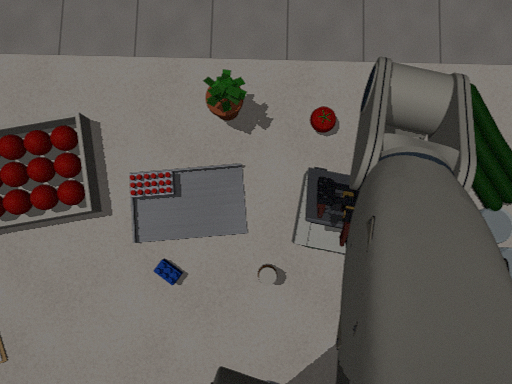

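```bash
python3 -m crank '[[[-0.0015,0,0.001],[0,0.007,0],0.012],[[0,0,0.001],[0,0,0],0.012],[[0,0,0],[0,0,0],0.012],[[0,0,0],[0,0,0],0.012],[[0,0,0],[0,0,0],0.012],[[0,0,0],[0,0,0],0.012],[[0,0,0],[0,0,0],0.012],[[0,0,0],[0,0,0],0.012]]'
python3 lid.py
```

```text
t: 31.7
ee_pos: [473.4, -156.6, 229.4]
orientation: [0.194, 2.358, -0.079]
ft_force: [-3.5, -2.1, -0.8]
width: 19.9
t 31.7 pos [ 473.4 -156.6  229.4] F [-3.5 -2.1 -0.8] w 19.9
[[-0.704  0.163  0.692]
 [ 0.116  0.987 -0.115]
 [-0.701 -0.    -0.713]]
q [-0.288  0.649  1.458 -0.092  1.823 -1.681]
grip [ 486.7 -158.8  242.7] radius 211.6 lid angle by pos deg 45.83 lat -0.5
tool tilt deg 45.48
```

```bash
python3 - <<'E'
from h import *
o=ctrl.get_obs()
d=vision.get_image("scene"); t=vision.get_image("top")
H=np.array([632.3,-182.2,91]); ax=np.array([np.cos(-.163),np.sin(-.163),0]); ay=np.array([-ax[1],ax[0],0]); z=np.array([0,0,1.])
out=[]
for n,I,(x0,y0,x1,y1),f in (("sc",d,(100,140,260,290),5),("tp",t,(280,140,400,270),5)):
    out=cv2.resize(I["img"][y0:y1,x0:x1],None,fx=f,fy=f,interpolation=3)
    out=np.clip(out.astype(float)*1.8,0,255).astype(np.uint8)
    cv2.imwrite(f"pics/g_{n}.png",out[:600,:800])
    for th in (43,45,47):
        a=np.radians(th); u=-np.cos(a)*ax+np.sin(a)*z; nn=np.sin(a)*ax+np.cos(a)*z
        for s in (90,-90):
            P=H+188*u+5*nn+s*ay; q=proj(I,P)[0]; print(n,th,s,((q-[x0,y0]+.5)*f-.5).round(1))
    for s in (90,-90): q=proj(I,H+5*z+s*ay)[0]; print(n,"hinge",s,((q-[x0,y0]+.5)*f-.5).round(1))
E
```

```text
sc 43 90 [475.2 101.9]
sc 43 -90 [126.9 304.9]
sc 45 90 [479.6 101.7]
sc 45 -90 [129.1 306.1]
sc 47 90 [484.2 101.9]
sc 47 -90 [131.7 307.7]
sc hinge 90 [662.1 434. ]
sc hinge -90 [344.5 651.5]
tp 43 90 [126.9 403.3]
tp 43 -90 [578.2 489.9]
tp 45 90 [130.4 391.4]
tp 45 -90 [584.3 478.4]
tp 47 90 [134. 379.]
tp 47 -90 [590.4 466.4]
tp hinge 90 [144.5 126.1]
tp hinge -90 [523.9 197.3]
```

View pics/g_sc.png

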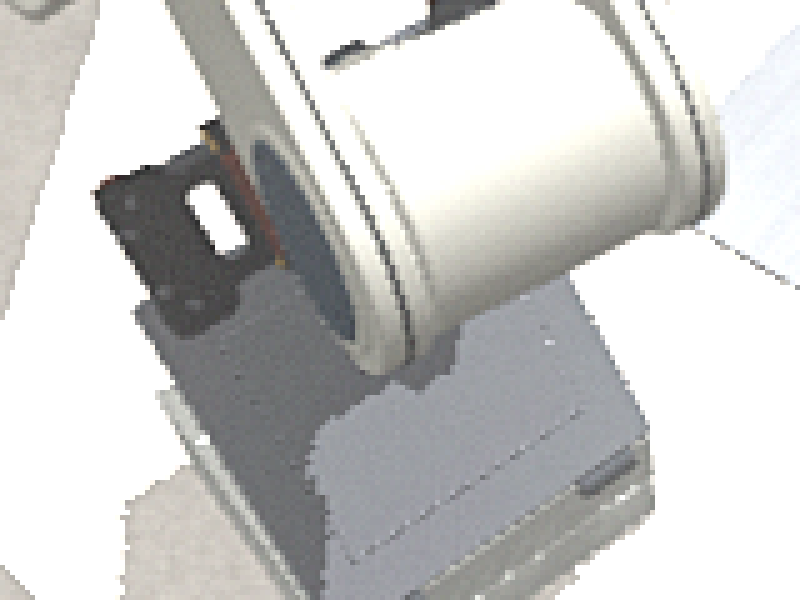

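View pics/g_tp.png

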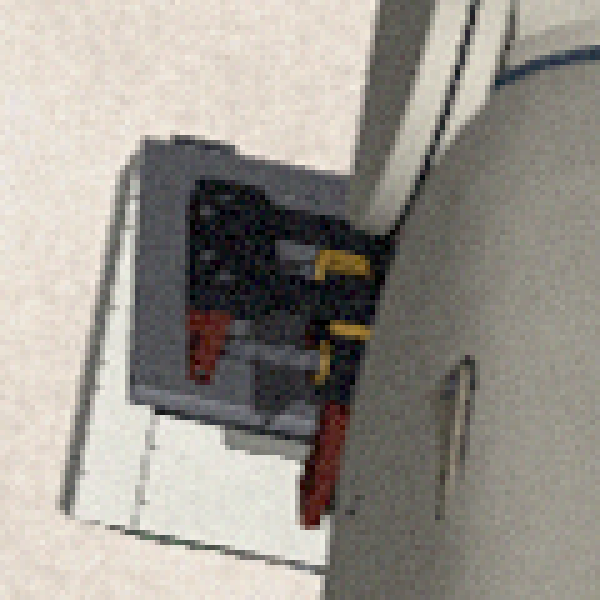

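```bash
python3 - <<'E'
from h import *
t=vision.get_image("top"); hs=cv2.cvtColor(t["img"],cv2.COLOR_BGR2HSV)
m=(((hs[...,0]<8)|(hs[...,0]>172))&(hs[...,1]>150)&(hs[...,2]>60)).astype(np.uint8); m2=m*0; m2[165:205,126:180]=m[165:205,126:180]
n,l,s,c=cv2.connectedComponentsWithStats(m2); k=s[1:,4]>6; P=ray_plane(t,c[1:][k],42)[:,:2]
T=np.c_[(P-[622.9,349.9])@[.994,.11],(P-[622.9,349.9])@[-.11,.994]]; T=T[T[:,1].argsort()]; print(len(T))
if len(T)==18: print(T.reshape(3,6,2).mean(1).round(1), T[:,0].min().round(1),T[:,0].max().round(1))
for n in("jar","tomato","basil"): pass
a=cv2.imread("pics/top0.png"); 
for (x0,y0,x1,y1) in [(250,258,285,290),(305,100,345,138),(200,66,250,122)]:
    print(np.abs(a[y0:y1,x0:x1].astype(int)-t["img"][y0:y1,x0:x1]).mean().round(1))
cv2.imwrite("pics/fin.png",cv2.resize(t["img"][160:250,120:260],None,fx=5,fy=5,interpolation=3))
E
python3 lid.py
```

```text
17
9.9
9.0
8.0
t 31.85 pos [ 473.3 -156.6  229.4] F [-5.  -2.1  0.8] w 19.5
[[-0.704  0.163  0.692]
 [ 0.116  0.987 -0.114]
 [-0.701 -0.    -0.713]]
q [-0.288  0.649  1.458 -0.092  1.823 -1.681]
grip [ 486.7 -158.8  242.7] radius 211.6 lid angle by pos deg 45.82 lat -0.6
tool tilt deg 45.5
```

View pics/fin.png

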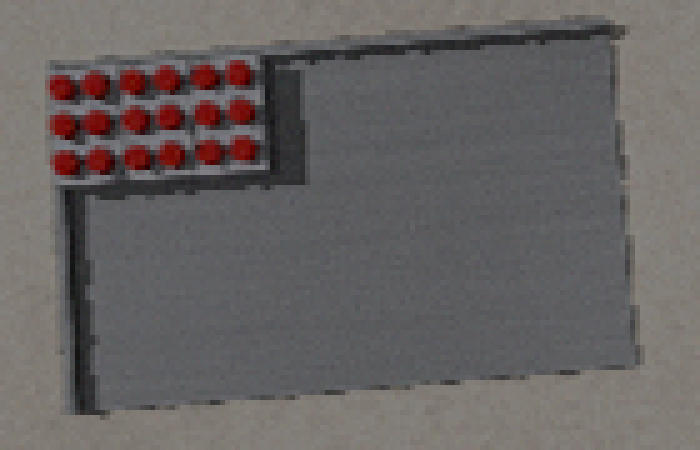

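The row is tight in the corner, and the jar, tomato and basil look the same as at the start. I'll trim the lid by −0.3° and let it settle.

```bash
python3 -m crank '[[[0.001,0,0],[0,-0.005,0],0.012],[[0,0,0],[0,0,0],0.012],[[0,0,0],[0,0,0],0.012],[[0,0,0],[0,0,0],0.012],[[0,0,0],[0,0,0],0.012],[[0,0,0],[0,0,0],0.012],[[0,0,0],[0,0,0],0.012],[[0,0,0],[0,0,0],0.012]]'
python3 lid.py
```

```text
t: 32.52
ee_pos: [472.7, -156.5, 228.6]
orientation: [0.193, 2.353, -0.08]
ft_force: [-4.3, -0.9, 0.1]
width: 19.6
t 32.52 pos [ 472.7 -156.5  228.6] F [-4.3 -0.9  0.1] w 19.6
[[-0.7    0.163  0.695]
 [ 0.116  0.987 -0.115]
 [-0.705 -0.    -0.71 ]]
q [-0.289  0.646  1.463 -0.091  1.816 -1.681]
grip [ 486.  -158.7  242. ] radius 211.6 lid angle by pos deg 45.55 lat -0.5
tool tilt deg 45.2
```

```bash
python3 -c "
from workcell import workorder
print(workorder.close_job())"
```

```text
the job is handed in; nothing more can be done
None
```

The three red-capped blocks are in a tight, straight row in the tray corner, and the arm is still holding the heater lid open at about 45°. I handed the job in at about 32.5 s of the 72 s allowed.

**Row:** I slid each block to the back rail, pushed all three along it to the end rail, pressed them flush, and gave one last push along the row.
- Before that last push, the wrist camera put the block centres at x ≈ −30 and y ≈ −18.4, −54.9 and −91 mm, against targets of −30 and −18, −54, −90. That is within about 1 mm.
- The last push stopped hard at about 21 N. After it I only had the coarser top view. It shows a closed row in the corner, but it separated only 17 of the 18 caps, so I have no fresh position figures.

**Lid:** I gripped the tab across its 20 mm width, checked the grip, and followed the hinge arc.
- The tool tilt reads 45.2° and the grip position gives about 44.8–45.5°. A cruder top-view estimate just before a final −0.3° trim was about 45.8°.
- On first reaching 45° the lid was pulling the gripper about 15 N towards the hinge. Moving the grip 2 mm that way brought it down to about 4 N.

**Other things:** The jar, tomato, basil and blue look-alike were not touched and look unmoved in the top view. The highest wrist force I read was about 27 N.

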